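# Clamp a hammer head for re-handling

## Task

Lay the loose hammer head, eye up, in the nest between the two rails of the clamp fixture with its round striking face towards the brass end stop, and slide it gently but firmly up against the stop (about 8 N, never more than 15) (about 8 N, never more than 15) (about 8 N, never more than 15). Then push the blue toggle clamp handle down past its dead point, without slamming it, so that it snaps over and the rubber pad locks the head in place, and let go; leave the socket, jar and screwdriver alone.

Things in the scene. Friction and masses are not known exactly. Their poses are not given: they have to be found in the camera images.
- hammer_head: Dark steel hammer head, 0.35 to 0.6 kg, 100 x 28 x 28 mm, loose on the bench. Origin: centre of underside; x to the round bright striking face (x=+50 mm), thin wedge peen at -x; z up. Plain block from x -30 to +30, flat sides y=+-14: grip there, finger tips 9 mm or more above its underside to clear the nest rails. Oval wooden stub in the eye on top. Starts within about 60 degrees of the nest's yaw
- face (a point): Centre of the round striking face of the hammer head, 14 mm above its underside
- fixture: Fixed clamp fixture: aluminium plate 265 x 100 x 16 mm (x -80 to 185). Origin on the bench under the nest's middle; x along the nest to the clamp, z up. Nest floor z=16 mm; two dark rails x -40 to 40, 7 mm high, 10 thick, 33 apart inside; the head lies between them, its x along fixture x. Clamp cheeks x 97 to 173, to z=64, y +-19
- end_stop: Rigid brass block across the nest, 16 x 34 x 24 mm, axes as the fixture's; origin: bottom middle of its working face. Set anew each time, the face at fixture x = 46 to 56 mm. Hold the head pressed against it with 4 to 15 N for half a second; more harms it
- stop_face (a point): Middle of the end stop's working face (looks to fixture -x), 14 mm above the plate; the head's face point meets it when home
- handle_hinge (a point): Hinge axis of the clamp handle (along fixture y), at fixture x=154, z=52 mm, between the cheeks
- handle_grip (a point): On the centre line of the blue handle grip, 95 mm from the hinge. The grip is 20 mm wide (y), 16 thick, from 35 to 130 mm from the hinge. The steel clamp arm (98 mm long, hinged at fixture x=115, z=46) stands on the nest side of the handle, 70 degrees above level when the handle is at 0
- clamp_handle (a joint): Handle angle, rad. 0 = open: grip 68 degrees above level, leaning to fixture +x, pad arm up. Pushing it to +x and down (1 to 2 N) raises the value and lowers the arm; it stays where left. From about 0.68 the pad meets the head: it resists (8 N at the grip) and springs back, until the dead point at 0.97, then snaps to a stop at 1.10 and stays. Press on fixture or clamp with 25 N at most
- clamp_pad: Rubber pad, 17 mm across, on a stiff spring under the end of the clamp arm; origin: middle of its underside. Locked, it presses on the head's top near fixture x=26 mm with about 25 N
- socket: Bystander: steel socket standing upright, 26 mm across, 62 mm high; origin under its centre
- wedge_jar: Bystander: closed jar, 54 mm across, 70 mm high; origin under its centre
- driver: Bystander: black-handled screwdriver, 170 mm long, lying; origin at its middle
There are look-alikes about, which are no part of the job. What is meant by the hammer_head is not green or purple, and is the larger of those in its own colour.

How it is judged:
By the outcome, as a careful person would: the job done as asked, in the order asked, and still so for the second after the job is handed in, with the robot touching nothing.
It also fails if it takes over 72 s, if anything falls off the work surface, if the arm or the gripper's body presses on something with over 40 N, if the wrist force passes 120 N, or if a joint passes its speed limit or range.

## Robot

A 6-joint arm with a two-finger parallel gripper is mounted at the origin on the work surface. World frame = base frame: x ahead of the robot, y to its left, z up, the work surface at z = 0. Lengths are in mm, angles in rad, forces in N, time in s.
With the tool pointing down it reaches from about 300 to 775 mm from the base axis. Payload 14.6 kg.
Tool frame: the origin (TCP) lies midway between the tips of the shut fingers; the grasp point (between the pads) lies 19 mm behind it; z points along the fingers, y is the direction in which the jaws open and shut (so a half turn about z gives the same grasp; the last joint's range is limited). The gripper opens to 94 mm and grips with 3 to 60 N. Pads are 16 mm wide; open, the fingers measure 119 mm over their backs; the gripper's body (75 mm by 177 mm) begins 78 mm behind the grasp point.
Start: joints at [1.224, 0.3, 1.521, -0, 1.321, -0.067], TCP at [151.887, 528.601, 205.446] pointing down, gripper open.
Joint ranges: [-3.03, 3.03], [-0.79, 2.21], [0.23, 2.52], [-1.04, 4.18], [0, 3.07], [-2.55, 2.55]. Speed limits (rad/s): [2.22, 2.22, 2.57, 3.14, 3.14, 3.14].

## Interface

Orientations are given as [roll, pitch, yaw] about the fixed x, y, z axes, in that order (R = Rz(yaw) Ry(pitch) Rx(roll)).
In Python, from cell import manip gives the robot as it stands.
- The arm moves only by the tool play_rows, never from a script. Its argument "commands" is a list of rows, each an object of numbers: "x", "y", "z": the shift along the tool's x, y, z in m; "wx", "wy", "wz": the turn, a rotation vector about the tool's x, y, z in degrees; "grip": the opening, from 0 (shut) to 1 (fully open). In form: [{"x": .., "y": .., "z": .., "wx": .., "wy": .., "wz": .., "grip": ..}, ...]. A call has 1 to 20 rows; each row shifts and turns the commanded pose from where the row before left it, along the tool's axes as they then stand; what a row does not reach is not made up. A row lasts 1/8 s, in which the tool goes at most 62.5 mm and 10.7 degrees, less where a joint would pass 70% of its speed; a pose out of reach is approached as far as the arm can. A call is refused whole if a number of a shift passes 0.0625 or a number of a turn 10.7, either way. A call with a gripper value outside its range is refused whole. The fingers move at their own pace and stop on an object; "squeeze" is the grip in N (left out, the last holds). Time passes only in rows, so rows that do not move let the fingers close. It gives the time, the measured TCP pose, the force and the opening at its end, in the units of the state.
- manip.read_state(): the state, without advancing time (a new reading comes with each control period).
- manip.camera(name): name is "scene" or "side" or "wrist"; returns (picture, depth): 420x560x3 uint8, red, green, blue; 420x560 float32, mm along the optical axis (not along the pixel's ray), 0 where there is no reading.
- manip.camera_info(name): a dict with "intrinsics" (3x3 intrinsics, pixels), "k1" (the pictures are not rectified: a ray, as slopes to the right and down, at radius r is drawn at 1 + k1 r^2 times it, then the intrinsics apply), "camera_from_world" (4x4, takes a point from world to camera coordinates); the wrist camera has in their place "tool_from_camera" (4x4, takes a point from camera to tool coordinates, whose origin is the TCP and whose axes are the flange's). Camera axes: x right, y up, looking along -z (the intrinsics and any distortion apply to the point x, -y, -z); pixel columns grow to the right and rows downward; lengths in mm; the calibration is good to about 2 mm. A picture is of the moment at which its call begins: read the wrist's pose just before it. camera_info takes no time and is no camera call.
- manip.sign_off(): hands the job in, once; it reports no verdict.
The state is a dict: "clock": time; "joints": joint angles; "qd": joint speeds; "effort": joint torques, N m; "eef_pos": TCP position; "eef_rot": TCP orientation; "wrist_force": force on the tool from outside, world axes, zero at the start; "moment": the same for the moment, N m; "finger_gap": finger opening in mm.
Only numpy, scipy, OpenCV 4.12 (cv2) and the standard library are available. Lean on these libraries where they do the work, as an engineer would, in place of code of your own. Each camera call takes 0.05 s, during which the arm holds its last target.

## Working session

There is one attempt and no reset: what is moved stays moved. The work goes in short steps, Python scripts to look and compute and a tool call to move; the robot and the scene stay as the last step left them, time stands still between calls to the robot, and variables do not carry over. Pictures are saved under pics/ and viewed, and the job is handed in when it is done.

Besides the shell and the picture viewer there is one more tool, called after "Request:" as name(argument=value, ...), one argument or row to a line, values as JSON. play_rows: Moves the arm, as the interface text tells. Its arguments: {"type":"object","properties":{"commands":{"type":"array"},"squeeze":{"type":"number"}},"required":["commands"]}

```bash
mkdir -p pics; ls; cat > h.py <<'E'
import numpy as np, cv2
from cell import manip
from scipy.spatial.transform import Rotation as R
def cam(name):
    s=manip.read_state(); p,d=manip.camera(name); return s,p,d
def save(p,n): cv2.imwrite('pics/'+n,cv2.cvtColor(np.ascontiguousarray(p),cv2.COLOR_RGB2BGR))
E
python3 - <<'E'
from h import *
print(manip.read_state())
for n in ("scene","side","wrist"):
    s,p,d=cam(n); save(p,n+'0.png'); np.savez('pics/'+n+'0.npz',p=p,d=d,pos=s['eef_pos'],rot=s['eef_rot'])
    print(n,manip.camera_info(n))
E
```

```text
pics
{'clock': 0.0, 'joints': array([ 1.22440822e+00,  3.00469346e-01,  1.52159302e+00,  2.09298726e-05,
        1.32068958e+00, -6.65591202e-02]), 'qd': array([ 0.00039059,  0.00048341,  0.00061266,  0.00093082, -0.00102341,
        0.0004687 ]), 'effort': array([ 1.04233102e-03, -5.31808162e+01, -3.52736378e+01,  7.08569144e-02,
        2.43532076e-02, -1.02322247e-04]), 'eef_pos': array([151.79096966, 528.36359444, 204.88224295]), 'eef_rot': array([-3.14043728e+00, -9.73322502e-05,  2.86175842e+00]), 'wrist_force': array([-0.0118132 ,  0.77925119, -0.32356133]), 'moment': array([-0.08522336, -0.00244744,  0.03284815]), 'finger_gap': 94.06295065760068}
scene {'intrinsics': array([[496.55189451,   0.        , 268.52512815],
       [  0.        , 496.55189451, 208.49301202],
       [  0.        ,   0.        ,   1.        ]]), 'k1': -0.07348729385057705, 'camera_from_world': array([[-4.64986404e-01,  8.85202313e-01, -1.43006471e-02,
         1.79451573e+02],
       [-5.45612553e-01, -2.73808205e-01,  7.92045458e-01,
         2.32290270e+02],
       [ 6.97204838e-01,  3.76092982e-01, 
[... 561 characters left out ...]
-01,  6.21010168e-01,
        -5.60381094e+02],
       [ 0.00000000e+00,  0.00000000e+00,  0.00000000e+00,
         1.00000000e+00]])}
wrist {'intrinsics': array([[339.93184502,   0.        , 283.10965944],
       [  0.        , 339.93184502, 209.78244082],
       [  0.        ,   0.        ,   1.        ]]), 'k1': -0.03000937030019207, 'tool_from_camera': array([[ 8.16999992e-04,  9.73970028e-01,  2.26675355e-01,
         6.50684979e+01],
       [ 9.99999324e-01, -9.83188774e-04,  6.20256926e-04,
        -3.38358631e-01],
       [ 8.26976320e-04,  2.26674695e-01, -9.73970173e-01,
        -1.80143123e+02],
       [ 0.00000000e+00,  0.00000000e+00,  0.00000000e+00,
         1.00000000e+00]])}
```

View pics/scene0.png

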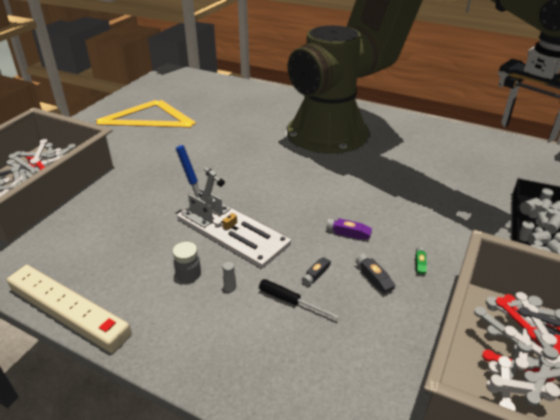

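View pics/side0.png

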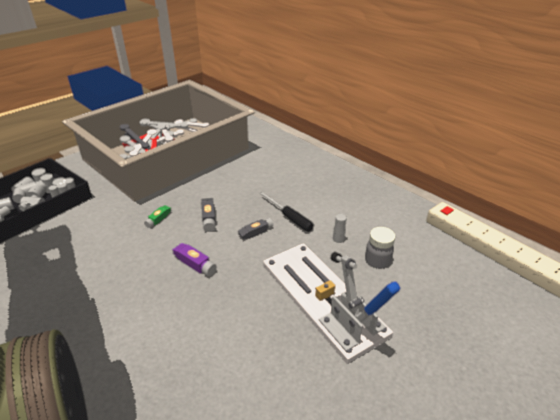

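View pics/wrist0.png

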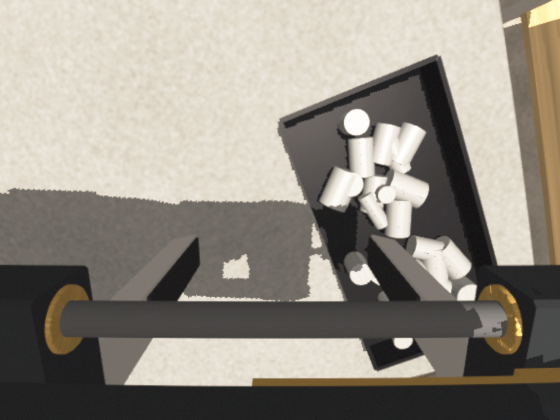

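The scene view shows four hammer heads: purple at (350,229), green at (421,261), dark small at (317,270) and dark large at (376,273). In the side view they are at (193,257), (158,215), (255,229) and (208,213). The fixture sits at about (232,225) in scene, with the jar at (187,261), the socket at (229,276) and the screwdriver at (297,300). I choose the large dark head at scene (376,273) and will check it in a crop.

```bash
cat >> h.py <<'E'
def K(name):
    i=manip.camera_info(name); return i['intrinsics'],i['k1'],i
def pose(pos,rot):
    T=np.eye(4); T[:3,:3]=R.from_euler('xyz',rot).as_matrix(); T[:3,3]=pos; return T
def rays(name,uv,T=None):
    """T: world_from_tool for wrist. returns origin, dirs (camera z depth=1)"""
    k,k1,i=K(name); uv=np.atleast_2d(np.array(uv,float))
    D=np.array([k1,0,0,0,0.])
    n=cv2.undistortPoints(uv.reshape(-1,1,2),k,D).reshape(-1,2)
    dc=np.c_[n[:,0],-n[:,1],-np.ones(len(n))]
    W=np.linalg.inv(i['camera_from_world']) if name!='wrist' else T@i['tool_from_camera']
    return W[:3,3],dc@W[:3,:3].T
def onplane(name,uv,z,T=None):
    o,d=rays(name,uv,T); return o+d*((z-o[2])/d[:,2])[:,None]
def proj(name,P,T=None):
    k,k1,i=K(name); P=np.atleast_2d(np.array(P,float))
    C=i['camera_from_world'] if name!='wrist' else np.linalg.inv(T@i['tool_from_camera'])
    c=P@C[:3,:3].T+C[:3,3]; n=np.c_[c[:,0]/-c[:,2],-c[:,1]/-c[:,2]]
    r2=(n**2).sum(1)[:,None]; n=n*(1+k1*r2); return n*[k[0,0],k[1,1]]+k[:2,2]
def depthpts(name,uv,d,T=None):
    o,dd=rays(name,uv,T); z=np.array([d[int(v),int(u)] for u,v in np.atleast_2d(uv)]); return o+dd*z[:,None]
def two(n1,uv1,n2,uv2,T1=None,T2=None):
    o1,d1=rays(n1,uv1,T1);o2,d2=rays(n2,uv2,T2);out=[]
    for a,b in zip(d1,d2):
        A=np.c_[a,-b]; s=np.linalg.lstsq(A,o2-o1,rcond=None)[0]; p,q=o1+a*s[0],o2+b*s[1]; out.append(np.r_[(p+q)/2,np.linalg.norm(p-q)])
    return np.array(out)
E
python3 - <<'E'
from h import *
np.set_printoptions(precision=1,suppress=True)
z=np.load('pics/scene0.npz'); y=np.load('pics/side0.npz')
print(onplane('scene',[[350,229],[421,261],[317,270],[376,273],[232,225],[187,261],[229,276],[297,300],[186,160]],14))
print(onplane('side',[[193,257],[158,215],[255,229],[208,213]],14))
a=cv2.resize(z['p'][215:315,290:440],None,fx=5,fy=5,interpolation=cv2.INTER_CUBIC)
save(a,'crop_s.png')
b=cv2.resize(z['p'][130:270,160:300],None,fx=4,fy=4,interpolation=cv2.INTER_CUBIC); save(b,'crop_f.png')
c=cv2.resize(y['p'][220:370,250:420],None,fx=4,fy=4,interpolation=cv2.INTER_CUBIC); save(c,'crop_fs.png')
E
```

```text
[[ 418.   225.2   14. ]
 [ 449.7  395.4   14. ]
 [ 572.1  210.5   14. ]
 [ 526.   321.7   14. ]
 [ 525.9  -20.9   14. ]
 [ 671.4  -44.2   14. ]
 [ 668.8   57.9   14. ]
 [ 664.7  208.7   14. ]
 [ 341.7 -279.7   14. ]]
[[419.4 227.4  14. ]
 [444.4 391.1  14. ]
 [566.5 205.   14. ]
 [528.3 319.6  14. ]]
```

View pics/crop_s.png

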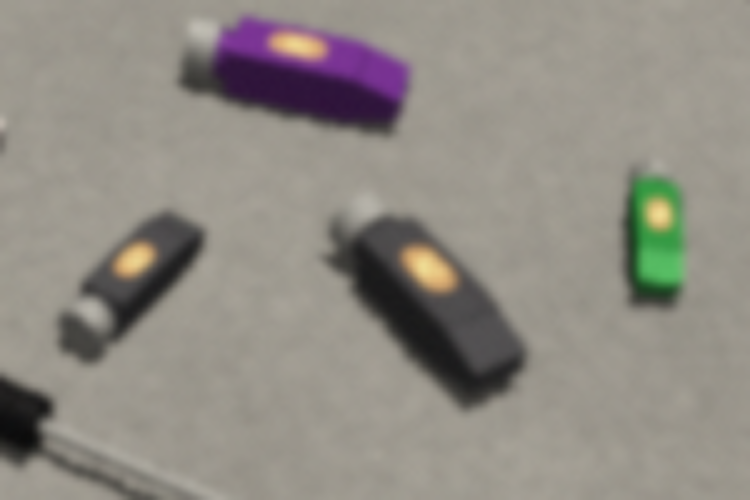

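View pics/crop_f.png

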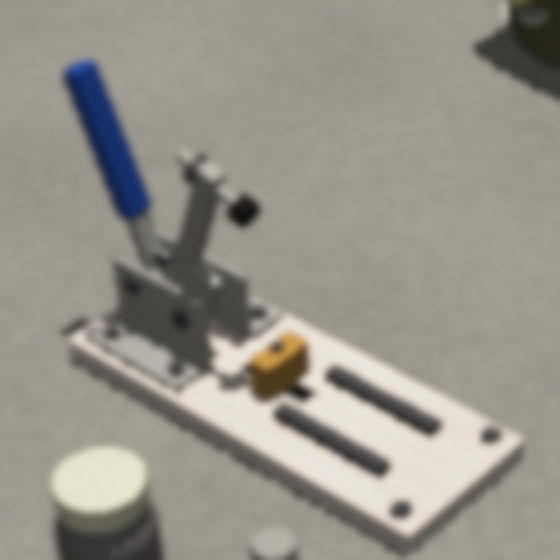

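View pics/crop_fs.png

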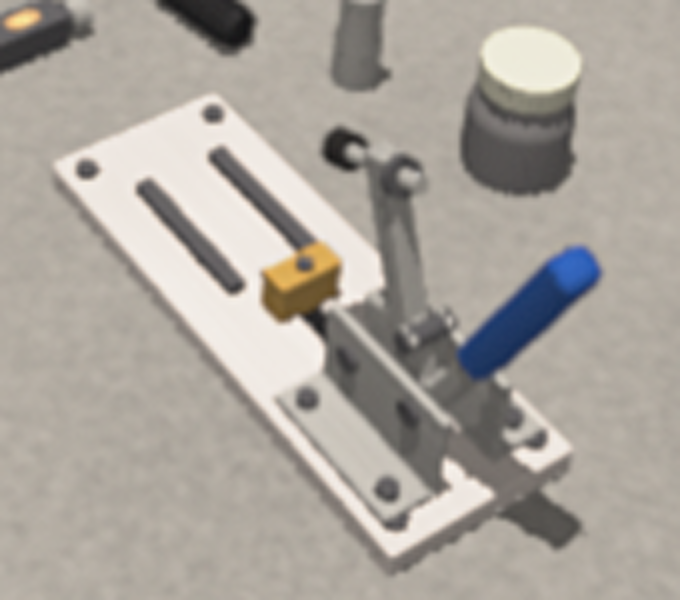

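The crop confirms it: the large dark head at scene (376,273) is clearly bigger than its dark twin at (317,270), and its bright face points to the upper left at about (362,258). Next I'll get coarse poses of the head and fixture from both views.

```bash
cat >> h.py <<'E'
np.set_printoptions(precision=1,suppress=True)
def rows(dx,dy,dz,T):
    "world shift -> tool shift (mm)"
    return T[:3,:3].T@np.array([dx,dy,dz])
E
python3 - <<'E'
from h import *
z=np.load('pics/scene0.npz'); y=np.load('pics/side0.npz')
# fixture corners
s=[[290.75,240],[261,266],[177.5,216.5]]
w=[[263.75,261.25],[303.75,243.75],[393,333]]
print('plate corners scene z16\n',onplane('scene',s,16)); print('side\n',onplane('side',w+[[347.5,361]],16))
print('two view NE..',two('scene',[s[0],s[1]],'side',[w[0],w[1]]))
# depth clouds
for n,q in(('scene',z),('side',y)):
    p=q['p'];d=q['d']; hsv=cv2.cvtColor(p,cv2.COLOR_RGB2HSV)
    vv,uu=np.mgrid[:420,:560]
    P=depthpts(n,np.c_[uu.ravel(),vv.ravel()],d).reshape(420,560,3)
    print(n,'bench z',np.median(P[...,2][(abs(P[...,0]-480)<20)&(abs(P[...,1]-120)<20)]))
    # brass
    m=(hsv[...,0]>12)&(hsv[...,0]<28)&(hsv[...,1]>130)&(abs(P[...,0]-520)<120)&(abs(P[...,1]+20)<120)&(P[...,2]<60)
    print('brass',m.sum(),P[m].min(0),P[m].max(0),np.median(P[m],0))
    m=(hsv[...,0]>105)&(hsv[...,0]<130)&(hsv[...,1]>130)&(hsv[...,2]>60)&(abs(P[...,0]-500)<150)&(abs(P[...,1]+20)<300)
    Q=P[m]; c=np.median(Q,0); print('blue',m.sum(),c, np.percentile(Q,2,0),np.percentile(Q,98,0))
    m=(p.max(2)<90)&(abs(P[...,0]-526)<75)&(abs(P[...,1]-321)<75)&(P[...,2]>8)
    Q=P[m]; r=cv2.minAreaRect(Q[:,:2].astype(np.float32)); print('dark head',m.sum(),r,np.percentile(Q[:,2],[5,50,95]))
    m=(hsv[...,0]>10)&(hsv[...,0]<28)&(hsv[...,1]>90)&(abs(P[...,0]-526)<75)&(abs(P[...,1]-321)<75)
    print('stub',np.median(P[m],0),m.sum())
E
```

```text
plate corners scene z16
 [[ 514.2  122.8   16. ]
 [ 615.5  103.2   16. ]
 [ 558.8 -150.2   16. ]]
side
 [[ 510.9  118.2   16. ]
 [ 605.6   97.9   16. ]
 [ 549.5 -158.2   16. ]
 [ 452.2 -138.4   16. ]]
two view NE.. [[512.3 121.   13.5   1.8]
 [610.3 101.1  10.8   1.4]]
scene bench z 0.19138064466989135
brass 122 [517.8 -31.   15.6] [552.1 -13.6  42.8] [537.5 -18.5  34.7]
blue 272 [ 509.6 -143.2  134.4] [ 499.8 -160.5   93.2] [ 518.1 -125.6  173.2]
dark head 480 ((520.9400024414062, 349.68292236328125), (86.51875305175781, 124.84737396240234), 26.357175827026367) [10.1 22.7 28.7]
stub [527.8 318.7  27.6] 67
side bench z -0.5802665299418095
brass 206 [512.9 -32.8  17.8] [546.9 -14.1  42.4] [525.6 -26.8  35.9]
blue 393 [ 495.6 -152.9  145. ] [ 491.4 -167.7   92.5] [ 505.4 -128.1  173.8]
dark head 59 ((500.57977294921875, 343.0401916503906), (41.62473678588867, 128.30332946777344), 29.967744827270508) [ 8.5 21.8 27.4]
stub [527.6 320.3  28.3] 42
```

```bash
python3 - <<'E'
from h import *
P=onplane('scene',[[361,258],[391,286]],14); print(P); d=P[0]-P[1]; print(np.degrees(np.arctan2(d[1],d[0])))
s=manip.read_state(); T=pose(s['eef_pos'],s['eef_rot']); print(T[:3,:3])
E
```

```text
[[497.4 279.3  14. ]
 [547.5 359.8  14. ]]
-121.90454313294062
[[-1.   0.3 -0. ]
 [ 0.3  1.  -0. ]
 [ 0.  -0.  -1. ]]
```

Request:
play_rows(
  commands=[
    {"x":-0.0405,"y":-0.0145},
    {"x":-0.0405,"y":-0.0145},
    {"x":-0.0405,"y":-0.0145},
    {"x":-0.0405,"y":-0.0145},
    {"x":-0.0405,"y":-0.0145},
    {"x":-0.0405,"y":-0.0145},
    {"x":-0.0405,"y":-0.0145},
    {"x":-0.0405,"y":-0.0145},
    {"x":-0.0405,"y":-0.0145},
    {"x":-0.0405,"y":-0.0145},
    {"wz":10.4},
    {"wz":10.4},
    {"wz":10.4},
    {"wz":10.4},
    {"wz":10.4},
    {"wz":10.4},
    {"wz":10.4},
    {"wz":10.4},
    {"wz":10.4},
    {"wz":10.4},
  ],
)

```text
$.commands[0]: bad value
```

```bash
cat >> h.py <<'E'
def shot(n):
    s,p,d=cam('wrist'); save(p,n+'.png'); np.savez('pics/'+n+'.npz',p=p,d=d,pos=s['eef_pos'],rot=s['eef_rot']); print(s['clock'],s['eef_pos'],np.degrees(s['eef_rot']),np.degrees(s['joints']),s['wrist_force'],s['finger_gap'])
def load(n):
    q=np.load('pics/'+n+'.npz'); return q['p'],q['d'],pose(q['pos'],q['rot'])
E
python3 -c "
from h import *
shot('w1')"
```

```text
0.15 [151.8 528.4 205. ] [-180.   -0.  164.] [70.2 17.2 87.2 -0.  75.7 -3.8] [-0.4  0.1  0.7] 93.80982386011407
```

View pics/w1.png

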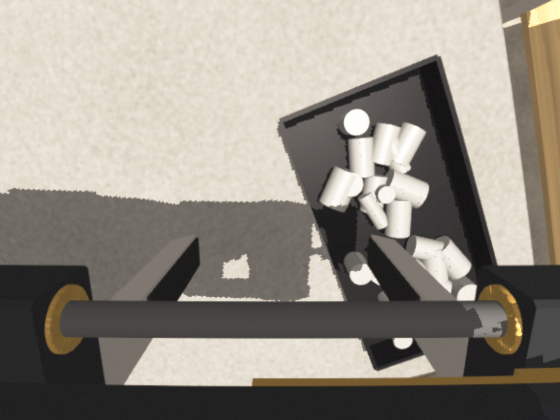

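The picture is unchanged because the call was refused. Each row probably needs every key, so I'll send full rows.

Request:
play_rows(
  commands=[
    {"x":-0.0405,"y":-0.0145,"z":0,"wx":0,"wy":0,"wz":0,"grip":1},
    {"x":-0.0405,"y":-0.0145,"z":0,"wx":0,"wy":0,"wz":0,"grip":1},
    {"x":-0.0405,"y":-0.0145,"z":0,"wx":0,"wy":0,"wz":0,"grip":1},
    {"x":-0.0405,"y":-0.0145,"z":0,"wx":0,"wy":0,"wz":0,"grip":1},
    {"x":-0.0405,"y":-0.0145,"z":0,"wx":0,"wy":0,"wz":0,"grip":1},
    {"x":-0.0405,"y":-0.0145,"z":0,"wx":0,"wy":0,"wz":0,"grip":1},
    {"x":-0.0405,"y":-0.0145,"z":0,"wx":0,"wy":0,"wz":0,"grip":1},
    {"x":-0.0405,"y":-0.0145,"z":0,"wx":0,"wy":0,"wz":0,"grip":1},
    {"x":-0.0405,"y":-0.0145,"z":0,"wx":0,"wy":0,"wz":0,"grip":1},
    {"x":-0.0405,"y":-0.0145,"z":0,"wx":0,"wy":0,"wz":0,"grip":1},
    {"x":0,"y":0,"z":0,"wx":0,"wy":0,"wz":10.4,"grip":1},
    {"x":0,"y":0,"z":0,"wx":0,"wy":0,"wz":10.4,"grip":1},
    {"x":0,"y":0,"z":0,"wx":0,"wy":0,"wz":10.4,"grip":1},
    {"x":0,"y":0,"z":0,"wx":0,"wy":0,"wz":10.4,"grip":1},
    {"x":0,"y":0,"z":0,"wx":0,"wy":0,"wz":10.4,"grip":1},
    {"x":0,"y":0,"z":0,"wx":0,"wy":0,"wz":10.4,"grip":1},
    {"x":0,"y":0,"z":0,"wx":0,"wy":0,"wz":10.4,"grip":1},
    {"x":0,"y":0,"z":0,"wx":0,"wy":0,"wz":10.4,"grip":1},
    {"x":0,"y":0,"z":0,"wx":0,"wy":0,"wz":10.4,"grip":1},
    {"x":0,"y":0,"z":0,"wx":0,"wy":0,"wz":10.4,"grip":1},
  ],
)

```text
clock: 2.7
eef_pos: [501.0, 277.4, 205.3]
eef_rot: [-3.141, 0.0, 1.041]
wrist_force: [-0.6, 0.0, -0.2]
finger_gap: 93.9
```

```bash
python3 -c "
from h import *
shot('w2')"
```

```text
2.7 [501.  277.4 205.3] [-180.     0.    59.6] [25.3 20.1 83.3  0.  76.6 55.7] [-0.6  0.  -0.2] 93.92273937078245
```

View pics/w2.png

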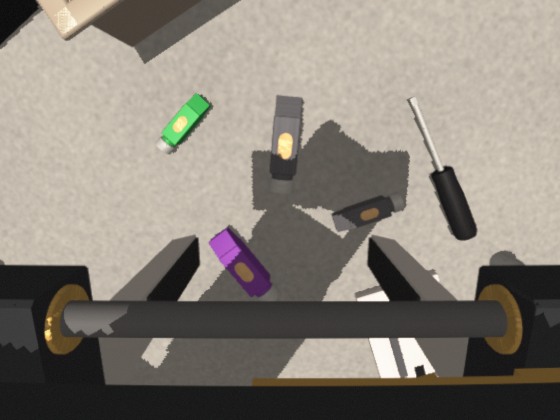

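The wrist view shows the large dark head, with its peen at (288,97), stub at (286,146) and bright face at (283,186). The small dark one is at (365,213), and the purple and green ones lie to the left.

```bash
python3 - <<'E'
from h import *
p,d,T=load('w2')
vv,uu=np.mgrid[70:215,240:330]; uv=np.c_[uu.ravel(),vv.ravel()]
P=depthpts('wrist',uv,d,T).reshape(vv.shape+(3,))
print('bench',np.median(P[:,:15,2]))
m=((P[...,2]>22)).astype(np.uint8)
n,l,st,c=cv2.connectedComponentsWithStats(m); k=1+np.argmax(st[1:,4]); m=l==k
Q=P[m]; print(m.sum(),np.percentile(Q[:,2],[5,50,95]))
r=cv2.minAreaRect(Q[:,:2].astype(np.float32)); print('top rect',r)
hsv=cv2.cvtColor(p,cv2.COLOR_RGB2HSV)[70:215,240:330]
ms=(hsv[...,0]>10)&(hsv[...,0]<28)&(hsv[...,1]>110)&(hsv[...,2]>120); print('stub',P[ms].mean(0),ms.sum(),uv.reshape(vv.shape+(2,))[ms].mean(0))
mu,ma=Q[:,:2].mean(0),np.linalg.svd(Q[:,:2]-Q[:,:2].mean(0),full_matrices=False)[2][0]
print('pca yaw',np.degrees(np.arctan2(ma[1],ma[0])))
# extents along each yaw
m2=P[...,2]>8; Q2=P[m2&(cv2.dilate(m.astype(np.uint8),np.ones((9,9)))>0)]
# block width central
for yaw in (-119,-120,-121,-122,-123):
    a=np.radians(yaw);e=np.array([np.cos(a),np.sin(a)]);f=np.array([-e[1],e[0]])
    s=P[ms].mean(0)[:2]; x=(Q[:,:2]-s)@e; y=(Q[:,:2]-s)@f
    c=[ (np.percentile(y[(x>b)&(x<b+8)],[1,99])) for b in (-28,-16,-4,8,16)]
    print(yaw,np.array(c).ravel(), 'x',np.percentile(x,[0.5,99.5]))
a=np.radians(-121)
x=(Q2[:,:2]-s)@[np.cos(a),np.sin(a)]; print('all x ext',np.percentile(x,[.3,99.7]))
u=uv.reshape(vv.shape+(2,))[ms].mean(0)
g=two('wrist',[u],'scene',[[376-0.5,268]],T); print(g, proj('scene',P[ms].mean(0)))
z=np.load('pics/scene0.npz')['p']; h=cv2.cvtColor(z,cv2.COLOR_RGB2HSV); mm=(h[...,0]>10)&(h[...,0]<28)&(h[...,1]>110); mm[:, :365]=0; mm[:,390:]=0; mm[:255]=0; mm[285:]=0
w=np.argwhere(mm).mean(0)[::-1]; print(w,two('wrist',[u],'scene',[w],T))
E
```

```text
bench 0.8471735022959024
2364 [23.2 28.3 30. ]
top rect ((528.1076049804688, 319.0762939453125), (98.8530044555664, 28.020442962646484), 54.73740005493164)
stub [520.3 314.3  29.1] 17 [280.8 153.6]
pca yaw -125.35742652647332
-119 [ -7.4  20.3  -8.8  19.  -10.2  16.9 -11.6  15.7 -11.7  15.6] x [-55.6  40.5]
-120 [ -7.8  19.9  -9.   18.8 -10.2  16.9 -11.4  15.9 -11.4  15.9] x [-55.8  40.5]
-121 [ -8.3  19.2  -9.2  17.8 -10.2  16.9 -11.2  16.1 -11.1  16.2] x [-55.7  40.4]
-122 [ -8.7  18.7  -9.5  17.6 -10.2  16.9 -10.9  16.3 -10.8  15.9] x [-55.7  40.4]
-123 [ -9.1  18.3  -9.7  17.5 -10.2  17.  -10.7  16.6 -10.5  16.2] x [-55.6  40.4]
all x ext [-57.9  40.7]
[[519.7 315.7  20.7   3.8]] [[374.3 264.8]]
[375.7 268.7] [[519.6 316.   18.9   4.5]]
```

Request:
play_rows(
  commands=[
    {"x":0.005,"y":-0.002,"z":0.02,"wx":0,"wy":0,"wz":4.9,"grip":1},
    {"x":0.005,"y":0,"z":0.025,"wx":0,"wy":0,"wz":0,"grip":1},
    {"x":0.005,"y":0,"z":0.025,"wx":0,"wy":0,"wz":0,"grip":1},
    {"x":0,"y":0,"z":0,"wx":0,"wy":0,"wz":0,"grip":1},
  ],
)

```text
clock: 3.25
eef_pos: [506.8, 290.6, 133.8]
eef_rot: [-3.14, 0.003, 0.964]
wrist_force: [-0.2, -0.1, 0.2]
finger_gap: 93.9
```

```bash
python3 - <<'E'
from h import *
shot('w3')
p,d,T=load('w3')
vv,uu=np.mgrid[0:250,200:380]; uv=np.c_[uu.ravel(),vv.ravel()]
P=depthpts('wrist',uv,d,T).reshape(vv.shape+(3,))
m=((P[...,2]>22)&(P[...,2]<45)).astype(np.uint8)
n,l,st,c=cv2.connectedComponentsWithStats(m); k=1+np.argmax(st[1:,4]); m=l==k
Q=P[m]; print(m.sum(),np.percentile(Q[:,2],[5,50,95]),cv2.minAreaRect(Q[:,:2].astype(np.float32)))
for n,Tn in (('w2',load('w2')[2]),('w3',T)):
    h=cv2.cvtColor(load(n)[0],cv2.COLOR_RGB2HSV); mm=((h[...,0]>8)&(h[...,0]<30)&(h[...,1]>90)&(h[...,2]>90)).astype(np.uint8); mm[:, :255]=0; mm[:,320:]=0; mm[260:]=0
    k=cv2.connectedComponentsWithStats(mm); i=1+np.argmax(k[2][1:,4]); print(n,k[2][i],k[3][i]); globals()[n]=k[3][i]
print(two('wrist',[w2],'wrist',[w3],load('w2')[2],T))
E
```

```text
3.25 [506.8 290.6 133.8] [-179.9    0.2   55.2] [26.2 25.4 85.9 -0.  69.  61. ] [-0.2 -0.1  0.2] 93.85158195125427
3556 [23.2 28.4 29.9] ((527.9027709960938, 318.6858215332031), (98.59878540039062, 27.69556999206543), 54.73598861694336)
w2 [278 143  14  16 157] [284.4 151. ]
w3 [276 151  17  31 447] [284.2 166.3]
[[521.9 309.2 -81.8   0.7]]
```

View pics/w3.png

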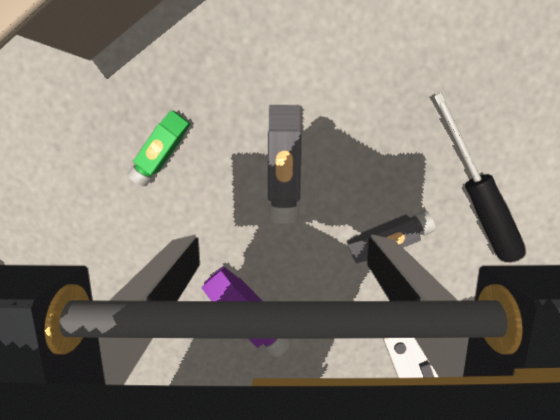

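The head is measured consistently from two wrist places: centre (528,319), yaw −125.3°, top 28 mm, 98.6 × 28 mm. I'll go over it now.

Request:
play_rows(
  commands=[
    {"x":0.0225,"y":0.0005,"z":0.02,"wx":0,"wy":0,"wz":0,"grip":1},
    {"x":0.0225,"y":0.0005,"z":0.03,"wx":0,"wy":0,"wz":0,"grip":1},
    {"x":0,"y":0,"z":0.03,"wx":0,"wy":0,"wz":0,"grip":1},
    {"x":0,"y":0,"z":0.01,"wx":0,"wy":0,"wz":0,"grip":1},
    {"x":0,"y":0,"z":0,"wx":0,"wy":0,"wz":0,"grip":1},
  ],
)

```text
clock: 3.92
eef_pos: [534.4, 327.2, 46.4]
eef_rot: [3.141, -0.001, 0.961]
wrist_force: [0.4, -1.0, -0.4]
finger_gap: 93.7
```

```bash
python3 - <<'E'
from h import *
shot('w4'); s=manip.read_state(); T=pose(s['eef_pos'],s['eef_rot']); print(np.linalg.inv(T)@[528,318.8,0,1])
z=np.load('pics/side0.npz')['p']; h=cv2.cvtColor(z,cv2.COLOR_RGB2HSV); mm=(h[...,0]>8)&(h[...,0]<30)&(h[...,1]>90)&(h[...,2]>90); q=np.zeros_like(mm); q[200:226,198:220]=mm[200:226,198:220]
w=np.argwhere(q).mean(0)[::-1]; print(w,two('side',[w],'scene',[[375.7,268.7]]))
E
```

```text
3.925 [534.4 327.2  46.4] [180.   -0.   55.1] [28.1 36.1 82.  -0.  61.9 63. ] [ 0.4 -1.  -0.4] 93.66868529259742
[-11.   -0.6  47.    1. ]
[207. 208.] [[528.1 320.4  27.8   0.8]]
```

View pics/w4.png

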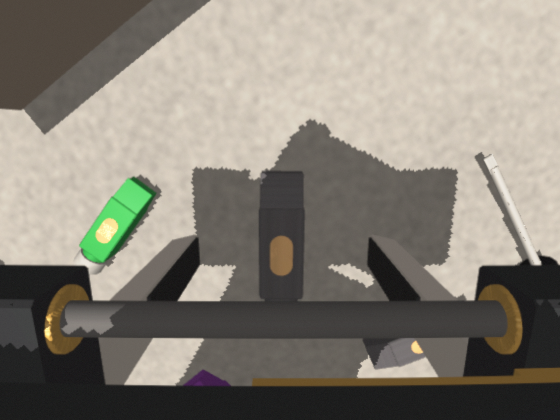

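The head is centred between the fingers at column 281, and the scene and side views together put its top at z = 27.8. Now down to 11 mm and grip.

Request:
play_rows(
  commands=[
    {"x":0,"y":-0.0005,"z":0.015,"wx":0,"wy":0,"wz":0.4,"grip":1},
    {"x":0,"y":0,"z":0.014,"wx":0,"wy":0,"wz":0,"grip":1},
    {"x":0,"y":0,"z":0.006,"wx":0,"wy":0,"wz":0,"grip":1},
    {"x":0,"y":0,"z":0,"wx":0,"wy":0,"wz":0,"grip":0.5},
    {"x":0,"y":0,"z":0,"wx":0,"wy":0,"wz":0,"grip":0.35},
    {"x":0,"y":0,"z":0,"wx":0,"wy":0,"wz":0,"grip":0.2},
    {"x":0,"y":0,"z":0,"wx":0,"wy":0,"wz":0,"grip":0},
    {"x":0,"y":0,"z":0,"wx":0,"wy":0,"wz":0,"grip":0},
    {"x":0,"y":0,"z":0,"wx":0,"wy":0,"wz":0,"grip":0},
  ],
  squeeze=35,
)

```text
clock: 5.1
eef_pos: [533.8, 327.5, 10.5]
eef_rot: [3.142, -0.0, 0.954]
wrist_force: [-0.1, 0.4, -0.1]
finger_gap: 37.4
```

Request:
play_rows(
  commands=[
    {"x":0,"y":0,"z":0,"wx":0,"wy":0,"wz":0,"grip":0},
    {"x":0,"y":0,"z":0,"wx":0,"wy":0,"wz":0,"grip":0},
    {"x":0,"y":0,"z":0,"wx":0,"wy":0,"wz":0,"grip":0},
  ],
)

```text
clock: 5.48
eef_pos: [533.7, 327.6, 10.4]
eef_rot: [-3.142, 0.0, 0.954]
wrist_force: [-0.6, -0.3, 0.7]
finger_gap: 27.6
```

The gap of 27.6 mm means the head is held. Now lift it and carry it to a viewing place above the fixture.

Request:
play_rows(
  commands=[
    {"x":0,"y":0,"z":-0.02,"wx":0,"wy":0,"wz":0,"grip":0},
    {"x":0,"y":0,"z":-0.04,"wx":0,"wy":0,"wz":0,"grip":0},
    {"x":0,"y":0,"z":-0.045,"wx":0,"wy":0,"wz":0,"grip":0},
    {"x":0,"y":0,"z":-0.045,"wx":0,"wy":0,"wz":0,"grip":0},
    {"x":0,"y":0,"z":-0.045,"wx":0,"wy":0,"wz":0,"grip":0},
    {"x":0,"y":0,"z":-0.045,"wx":0,"wy":0,"wz":0,"grip":0},
    {"x":-0.0364,"y":0.0185,"z":0,"wx":0,"wy":0,"wz":0,"grip":0},
    {"x":-0.0364,"y":0.0185,"z":0,"wx":0,"wy":0,"wz":0,"grip":0},
    {"x":-0.0364,"y":0.0185,"z":0,"wx":0,"wy":0,"wz":0,"grip":0},
    {"x":-0.0364,"y":0.0185,"z":0,"wx":0,"wy":0,"wz":0,"grip":0},
    {"x":-0.0364,"y":0.0185,"z":0,"wx":0,"wy":0,"wz":0,"grip":0},
    {"x":-0.0364,"y":0.0185,"z":0,"wx":0,"wy":0,"wz":0,"grip":0},
    {"x":-0.0364,"y":0.0185,"z":0,"wx":0,"wy":0,"wz":0,"grip":0},
    {"x":-0.0364,"y":0.0185,"z":0,"wx":0,"wy":0,"wz":0,"grip":0},
    {"x":0,"y":0,"z":0,"wx":0,"wy":0,"wz":-7.5,"grip":0},
    {"x":0,"y":0,"z":0,"wx":0,"wy":0,"wz":-7.5,"grip":0},
    {"x":0,"y":0,"z":0,"wx":0,"wy":0,"wz":-7.6,"grip":0},
    {"x":0,"y":0,"z":0,"wx":0,"wy":0,"wz":0,"grip":0},
  ],
)

```text
clock: 7.72
eef_pos: [485.8, 4.4, 251.2]
eef_rot: [3.141, -0.0, 1.348]
wrist_force: [-0.2, 0.2, -4.2]
finger_gap: 28.1
```

```bash
python3 -c "
from h import *
shot('w5')"
```

```text
7.725 [485.8   4.4 251.2] [180.   -0.   77.2] [-3.8  7.  93.4 -0.  79.6  9. ] [-0.2  0.2 -4.2] 28.113689129322104
```

View pics/w5.png

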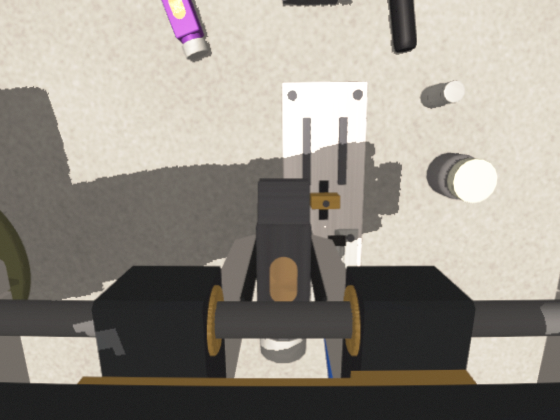

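The wrist view shows the plate's end corners at (283,82) and (367,82), the rails at columns 307 and 343 over rows 118–185, and the brass stop at about (326,201). The held head hides the centre.

```bash
cat > fx.py <<'E'
from h import *
def plate(n,box):
    p,d,T=load(n); u0,u1,v0,v1=box
    vv,uu=np.mgrid[v0:v1,u0:u1]; uv=np.c_[uu.ravel(),vv.ravel()]
    P=depthpts('wrist',uv,d,T).reshape(vv.shape+(3,))
    rgb=p[v0:v1,u0:u1]; return p,T,P,rgb,uv.reshape(vv.shape+(2,))
E
python3 - <<'E'
from fx import *
p,T,P,rgb,uv=plate('w5',(275,376,75,240))
print('bench',np.median(P[:10,:,2]), 'plate',np.median(P[12:30,20:80,2]))
h=cv2.cvtColor(np.ascontiguousarray(rgb),cv2.COLOR_RGB2HSV)
mp=(P[...,2]>11)&(P[...,2]<28)
# left/right edges by row, front edge
L=[];Rr=[]
for r in range(12,90,2):
    c=np.where(mp[r])[0]; Rr.append(P[r,c[-1],:2]); L.append(P[r,c[0],:2])
for nm,E in(('L',L),('R',Rr)):
    f=cv2.fitLine(np.array(E,np.float32),cv2.DIST_HUBER,0,.01,.01).ravel(); print(nm,f,np.degrees(np.arctan2(-abs(f[1]),-f[0]*np.sign(f[1]))))
F=[P[np.where(mp[:,c])[0][0],c,:2] for c in range(12,88)]; print('front',np.median(F,0),cv2.fitLine(np.array(F,np.float32),cv2.DIST_HUBER,0,.01,.01).ravel())
mr=(P[...,2]>19.5)&(P[...,2]<27); 
k=cv2.connectedComponentsWithStats(mr.astype(np.uint8)); print(k[2],k[3])
mb=(h[...,0]>10)&(h[...,0]<28)&(h[...,1]>110)&(P[...,2]>32)&(P[...,2]<48); print('brass',mb.sum(),P[mb].min(0),P[mb].max(0),np.median(P[mb],0),cv2.minAreaRect(P[mb][:,:2].astype(np.float32)))
E
python3 - <<'E'
from h import *
p=load('w5')[0]; save(cv2.resize(p[70:250,250:390],None,fx=4,fy=4,interpolation=cv2.INTER_CUBIC)[:600],'c5.png')
E
```

```text
bench 1.2651641136057492 plate 17.008016709560877
L [  0.2   1.  499.6  63.8] -102.7383
R [  0.2   1.  596.7  51.7] -102.048325
front [559.5 110.7] [  1.   -0.2 546.9 113.6]
[[    0     0   101   165 15218]
 [   22    10     1     1     1]
 [   39    10     1     1     1]
 [   13    15    10    11    63]
 [   26    14     1     1     1]
 [   77    14    11    11    71]
 [   28    43     9    67   503]
 [   63    42    10    68   591]
 [   52   113     1     1     1]
 [   36   117    16     2    20]
 [   53   117    11     2    17]
 [   35   124     1     3     3]
 [   35   128     1     1     1]
 [   79   129     1     1     1]
 [   47   135     1     1     1]
 [   84   137     1     1     1]
 [   60   154    23    11   170]
 [   37   156     1     1     1]] [[ 49.7  82.2]
 [ 22.   10. ]
 [ 39.   10. ]
 [ 17.3  20. ]
 [ 26.   14. ]
 [ 82.3  19.1]
 [ 31.7  72.6]
 [ 67.2  75.2]
 [ 52.  113. ]
 [ 44.  117.8]
 [ 58.2 117.6]
 [ 35.  125. ]
 [ 35.  128. ]
 [ 79.  129. ]
 [ 47.  135. ]
 [ 84.  137. ]
 [ 73.8 158.3]
 [ 37.  156. ]]
brass 381 [513.7 -33.5  32.5] [547.7 -12.4  44.6] [531.4 -21.5  40.9] ((530.8591918945312, -22.688434600830078), (15.760858535766602, 32.704933166503906), 77.88444519042969)
```

View pics/c5.png

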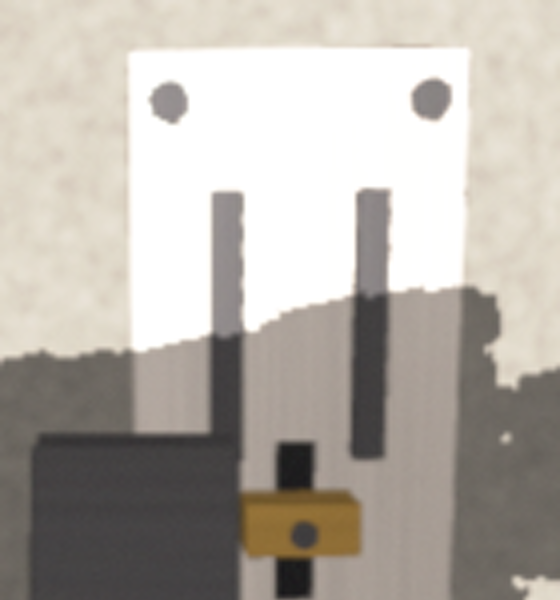

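Request:
play_rows(
  commands=[
    {"x":0.0125,"y":0,"z":0.02,"wx":0,"wy":0,"wz":0,"grip":0},
    {"x":0.0125,"y":0,"z":0.04,"wx":0,"wy":0,"wz":0,"grip":0},
    {"x":0,"y":0,"z":0.03,"wx":0,"wy":0,"wz":0,"grip":0},
    {"x":0,"y":0,"z":0.01,"wx":0,"wy":0,"wz":0,"grip":0},
    {"x":0,"y":0,"z":0,"wx":0,"wy":0,"wz":0,"grip":0},
  ],
)

```text
clock: 8.4
eef_pos: [491.7, 28.7, 150.9]
eef_rot: [3.142, 0.0, 1.347]
wrist_force: [0.1, -0.7, -4.3]
finger_gap: 27.5
```

```bash
python3 -c "
from h import *
shot('w6')"
```

```text
8.4 [491.7  28.7 150.9] [180.    0.   77.2] [ -0.9  13.  100.1  -0.   66.9  11.9] [ 0.1 -0.7 -4.3] 27.487080672828125
```

View pics/w6.png

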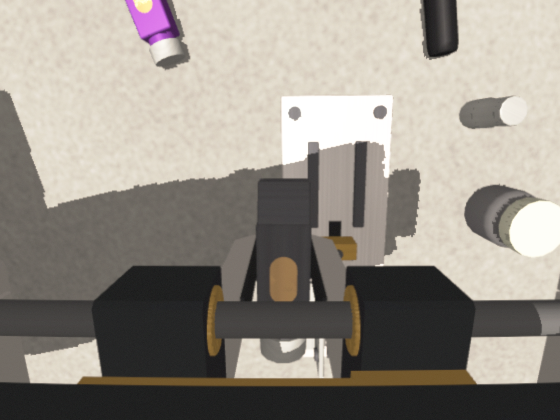

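```bash
python3 - <<'E'
from fx import *
a5,T5=load('w5')[0],load('w5')[2]; a6,T6=load('w6')[0],load('w6')[2]
for n,box in (('w5',(275,376,75,192)),('w6',(275,400,90,232))):
    p,T,P,rgb,uv=plate(n,box)
    # rails via dark mask on white plate + depth
    mr=((P[...,2]>20)&(P[...,2]<27)).astype(np.uint8)
    N,l,st,c=cv2.connectedComponentsWithStats(mr)
    cs=[]
    for i in range(1,N):
        if st[i,4]>250:
            q=P[l==i]; r=cv2.minAreaRect(q[:,:2].astype(np.float32)); f=cv2.fitLine(q[:,:2].astype(np.float32),cv2.DIST_HUBER,0,.01,.01).ravel(); cs.append((q[:,:2],f)); print(n,'rail',st[i],r,np.degrees(np.arctan2(f[1],f[0])),'z',np.median(q[:,2]))
    bx=uv[...,0]
    np.save('pics/r_'+n+'.npy',np.array([np.r_[f] for _,f in cs]))
def corner(img,u,v):
    g=cv2.cvtColor(img,cv2.COLOR_RGB2GRAY); return cv2.cornerSubPix(g,np.array([[[u,v]]],np.float32),(4,4),(-1,-1),(3,30,.01)).ravel()
c5=[corner(a5,283,82),corner(a5,367,82)];c6=[corner(a6,282,96),corner(a6,391,96)]; print(c5,c6)
print('corners two-view',two('wrist',c5,'wrist',c6,T5,T6)); print('on z16', onplane('wrist',c5,16,T5),onplane('wrist',c6,16,T6))
E
```

```text
w5 rail [ 28  43   9  67 503] ((522.6384887695312, 37.54725646972656), (77.51943969726562, 9.591903686523438), 77.70045471191406) 77.95228 z 23.76912727899264
w5 rail [ 63  42  10  68 585] ((563.7756958007812, 28.944568634033203), (78.8701400756836, 10.487397193908691), 78.45608520507812) 79.28351 z 23.863872134672306
w6 rail [ 33  51  12  87 859] ((522.5020141601562, 38.1577033996582), (79.6287841796875, 10.116941452026367), 78.01569366455078) 79.301125 z 23.85371950719616
w6 rail [ 78  50  14  87 951] ((563.67724609375, 29.836109161376953), (79.39208984375, 10.420374870300293), 78.1714096069336) 78.33171 z 23.871147280666435
[array([281.5,  82.7], dtype=float32), array([367.1,  81.7], dtype=float32)] [array([281.2,  96.2], dtype=float32), array([391.9,  95. ], dtype=float32)]
corners two-view [[511.2 122.5   3.4   0.5]
 [610.5 101.2   6.3   0. ]]
on z16 [[510.7 120.9  16. ]
 [607.9 100.4  16. ]] [[511.2 121.2  16. ]
 [607.3 100.9  16. ]]
```

Request:
play_rows(
  commands=[
    {"x":0.0135,"y":0.0163,"z":0,"wx":0,"wy":0,"wz":-0.8,"grip":0},
    {"x":0.0135,"y":0.0164,"z":0,"wx":0,"wy":0,"wz":0,"grip":0},
    {"x":0.0135,"y":0.0164,"z":0,"wx":0,"wy":0,"wz":0,"grip":0},
    {"x":0,"y":0,"z":0.02,"wx":0,"wy":0,"wz":0,"grip":0},
    {"x":0,"y":0,"z":0.03,"wx":0,"wy":0,"wz":0,"grip":0},
    {"x":0,"y":0,"z":0.03,"wx":0,"wy":0,"wz":0,"grip":0},
    {"x":0,"y":0,"z":0.01,"wx":0,"wy":0,"wz":0,"grip":0},
    {"x":0,"y":0,"z":0,"wx":0,"wy":0,"wz":0,"grip":0},
  ],
)

```text
clock: 9.45
eef_pos: [548.6, 57.9, 61.3]
eef_rot: [3.141, -0.0, 1.362]
wrist_force: [0.1, 0.1, -4.8]
finger_gap: 27.5
```

```bash
python3 - <<'E'
from h import *
shot('w7')
p,d,T=load('w7')
s,q,dd=cam('side'); save(cv2.resize(q[180:330,220:400],None,fx=4,fy=4,interpolation=cv2.INTER_CUBIC)[:600],'side7.png')
E
```

```text
9.45 [548.6  57.9  61.3] [180.  -0.  78.] [ 2.2 26.6 94.9  0.  58.5 14.2] [ 0.1  0.1 -4.8] 27.48624627687222
```

View pics/w7.png

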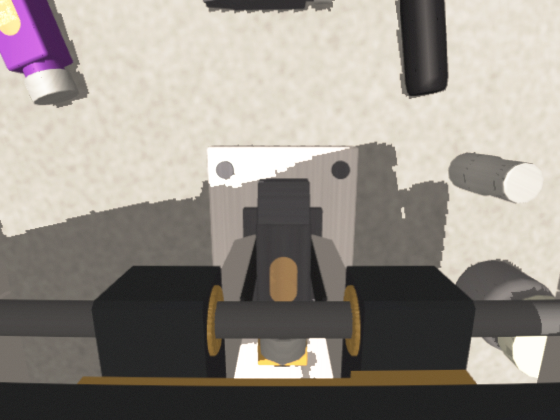

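View pics/side7.png

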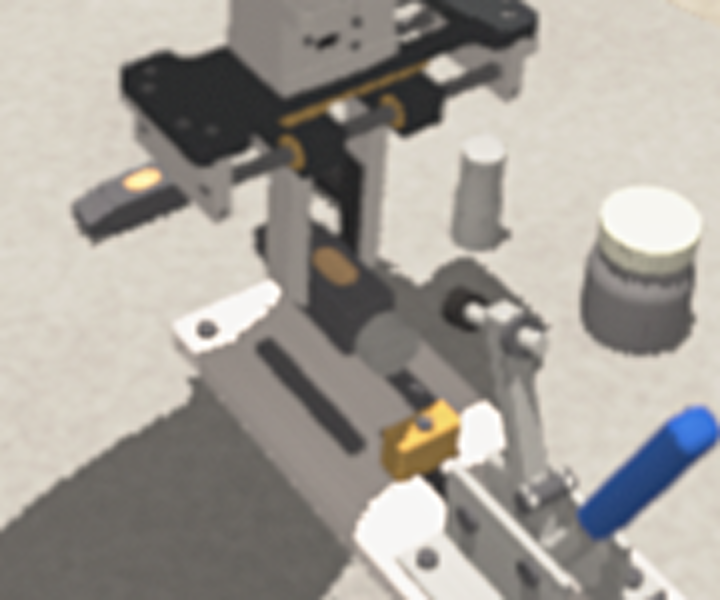

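The wrist view shows the held head (columns 258–309) centred between the rail outer edges (about 243 and 322). The side view shows the face turned to the brass stop, eye up. Lowering it now.

Request:
play_rows(
  commands=[
    {"x":0,"y":-0.0005,"z":0.01,"wx":0,"wy":0,"wz":0,"grip":0},
    {"x":0,"y":0,"z":0.01,"wx":0,"wy":0,"wz":0,"grip":0},
    {"x":0,"y":0,"z":0.006,"wx":0,"wy":0,"wz":0,"grip":0},
    {"x":0,"y":0,"z":0.003,"wx":0,"wy":0,"wz":0,"grip":0},
    {"x":0,"y":0,"z":0.0,"wx":0,"wy":0,"wz":0,"grip":0},
  ],
)

```text
clock: 10.18
eef_pos: [547.7, 58.1, 31.3]
eef_rot: [-3.141, 0.0, 1.363]
wrist_force: [-0.2, -0.2, -4.7]
finger_gap: 27.7
```

Request:
play_rows(
  commands=[
    {"x":0,"y":0,"z":0.0015,"wx":0,"wy":0,"wz":0,"grip":0},
    {"x":0,"y":0,"z":0.001,"wx":0,"wy":0,"wz":0,"grip":0},
    {"x":0,"y":0,"z":0.0,"wx":0,"wy":0,"wz":0,"grip":0},
  ],
)

```text
clock: 10.55
eef_pos: [547.7, 58.1, 29.0]
eef_rot: [3.142, -0.0, 1.363]
wrist_force: [0.9, -1.1, -4.6]
finger_gap: 27.9
```

Request:
play_rows(
  commands=[
    {"x":0,"y":0,"z":0.001,"wx":0,"wy":0,"wz":0,"grip":0},
    {"x":0,"y":0,"z":0.0,"wx":0,"wy":0,"wz":0,"grip":0},
  ],
)

```text
clock: 10.8
eef_pos: [547.6, 58.1, 27.9]
eef_rot: [-3.141, 0.0, 1.363]
wrist_force: [-0.3, 0.4, -4.8]
finger_gap: 27.8
```

Request:
play_rows(
  commands=[
    {"x":0,"y":0,"z":0.001,"wx":0,"wy":0,"wz":0,"grip":0},
    {"x":0,"y":0,"z":0.0,"wx":0,"wy":0,"wz":0,"grip":0},
  ],
)

```text
clock: 11.05
eef_pos: [547.6, 58.1, 26.9]
eef_rot: [-3.141, 0.0, 1.363]
wrist_force: [0.6, 0.5, -5.4]
finger_gap: 27.7
```

Request:
play_rows(
  commands=[
    {"x":0,"y":0,"z":0.0005,"wx":0,"wy":0,"wz":0,"grip":0},
    {"x":0,"y":0,"z":0.0,"wx":0,"wy":0,"wz":0,"grip":0},
  ],
)

```text
clock: 11.3
eef_pos: [547.7, 58.1, 26.5]
eef_rot: [3.142, -0.0, 1.363]
wrist_force: [-0.3, 0.1, -4.8]
finger_gap: 27.4
```

Request:
play_rows(
  commands=[
    {"x":0,"y":0,"z":0.0005,"wx":0,"wy":0,"wz":0,"grip":0},
    {"x":0,"y":0,"z":0.0,"wx":0,"wy":0,"wz":0,"grip":0},
  ],
)

```text
clock: 11.55
eef_pos: [547.8, 58.1, 26.4]
eef_rot: [3.141, -0.0, 1.363]
wrist_force: [-5.0, 0.5, 5.1]
finger_gap: 27.3
```

Floor contact at z = 26.4, as expected. I'll ease off 0.3 mm and slide towards the stop.

Request:
play_rows(
  commands=[
    {"x":0,"y":0,"z":-0.0004,"wx":0,"wy":0,"wz":0,"grip":0},
    {"x":-0.001,"y":0,"z":0,"wx":0,"wy":0,"wz":0,"grip":0},
    {"x":-0.002,"y":0,"z":0,"wx":0,"wy":0,"wz":0,"grip":0},
    {"x":-0.002,"y":0,"z":0,"wx":0,"wy":0,"wz":0,"grip":0},
    {"x":-0.002,"y":0,"z":0,"wx":0,"wy":0,"wz":0,"grip":0},
    {"x":-0.001,"y":0,"z":0,"wx":0,"wy":0,"wz":0,"grip":0},
    {"x":0,"y":0,"z":0,"wx":0,"wy":0,"wz":0,"grip":0},
  ],
)

```text
clock: 12.42
eef_pos: [546.1, 50.1, 26.4]
eef_rot: [3.141, 0.0, 1.362]
wrist_force: [1.6, 0.5, 0.4]
finger_gap: 27.6
```

Request:
play_rows(
  commands=[
    {"x":-0.001,"y":0,"z":0,"wx":0,"wy":0,"wz":0,"grip":0},
    {"x":-0.001,"y":0,"z":0,"wx":0,"wy":0,"wz":0,"grip":0},
    {"x":-0.0005,"y":0,"z":0,"wx":0,"wy":0,"wz":0,"grip":0},
    {"x":0,"y":0,"z":0,"wx":0,"wy":0,"wz":0,"grip":0},
  ],
)

```text
clock: 12.92
eef_pos: [545.5, 47.8, 26.4]
eef_rot: [3.141, -0.0, 1.363]
wrist_force: [1.3, 2.8, 2.5]
finger_gap: 27.6
```

Request:
play_rows(
  commands=[
    {"x":-0.0003,"y":0,"z":0,"wx":0,"wy":0,"wz":0,"grip":0},
    {"x":-0.0003,"y":0,"z":0,"wx":0,"wy":0,"wz":0,"grip":0},
  ],
)

```text
clock: 13.18
eef_pos: [545.5, 47.3, 26.4]
eef_rot: [3.141, -0.0, 1.363]
wrist_force: [-0.4, 3.9, 2.0]
finger_gap: 27.7
```

Request:
play_rows(
  commands=[
    {"x":-0.0003,"y":0,"z":0,"wx":0,"wy":0,"wz":0,"grip":0},
    {"x":-0.0003,"y":0,"z":0,"wx":0,"wy":0,"wz":0,"grip":0},
  ],
)

```text
clock: 13.42
eef_pos: [545.3, 46.6, 26.4]
eef_rot: [3.141, -0.0, 1.363]
wrist_force: [0.4, 4.9, 3.1]
finger_gap: 27.5
```

Request:
play_rows(
  commands=[
    {"x":-0.0003,"y":0,"z":0,"wx":0,"wy":0,"wz":0,"grip":0},
    {"x":-0.0003,"y":0,"z":0,"wx":0,"wy":0,"wz":0,"grip":0},
  ],
)

```text
clock: 13.68
eef_pos: [545.2, 46.1, 26.4]
eef_rot: [3.141, -0.0, 1.363]
wrist_force: [0.2, 4.1, 3.9]
finger_gap: 27.8
```

Request:
play_rows(
  commands=[
    {"x":-0.0002,"y":0,"z":-0.0003,"wx":0,"wy":0,"wz":0,"grip":0},
    {"x":-0.0003,"y":0,"z":0,"wx":0,"wy":0,"wz":0,"grip":0},
  ],
)

```text
clock: 13.92
eef_pos: [544.8, 45.4, 26.4]
eef_rot: [-3.141, 0.0, 1.362]
wrist_force: [0.1, 2.6, 1.1]
finger_gap: 27.8
```

Request:
play_rows(
  commands=[
    {"x":-0.0003,"y":0,"z":0,"wx":0,"wy":0,"wz":0,"grip":0},
    {"x":-0.0002,"y":0,"z":0,"wx":0,"wy":0,"wz":0,"grip":0},
  ],
)

```text
clock: 14.18
eef_pos: [544.7, 45.0, 26.4]
eef_rot: [-3.141, 0.0, 1.363]
wrist_force: [1.0, 2.3, -0.6]
finger_gap: 28.2
```

Request:
play_rows(
  commands=[
    {"x":-0.0003,"y":0,"z":0,"wx":0,"wy":0,"wz":0,"grip":0},
  ],
)

```text
clock: 14.3
eef_pos: [544.6, 44.7, 26.4]
eef_rot: [-3.141, 0.0, 1.363]
wrist_force: [-0.1, 1.2, -2.2]
finger_gap: 27.4
```

Request:
play_rows(
  commands=[
    {"x":-0.0003,"y":0,"z":0,"wx":0,"wy":0,"wz":0,"grip":0},
  ],
)

```text
clock: 14.42
eef_pos: [544.6, 44.4, 26.4]
eef_rot: [-3.141, 0.0, 1.363]
wrist_force: [-0.7, 0.9, -1.9]
finger_gap: 27.7
```

Request:
play_rows(
  commands=[
    {"x":-0.0003,"y":0,"z":0,"wx":0,"wy":0,"wz":0,"grip":0},
  ],
)

```text
clock: 14.55
eef_pos: [544.6, 44.1, 26.5]
eef_rot: [-3.141, 0.0, 1.362]
wrist_force: [-0.1, 0.8, -3.6]
finger_gap: 27.6
```

Request:
play_rows(
  commands=[
    {"x":-0.0003,"y":0,"z":0,"wx":0,"wy":0,"wz":0,"grip":0},
  ],
)

```text
clock: 14.68
eef_pos: [544.5, 43.8, 26.4]
eef_rot: [-3.141, 0.0, 1.363]
wrist_force: [-0.7, 1.3, -2.8]
finger_gap: 27.7
```

Request:
play_rows(
  commands=[
    {"x":-0.0002,"y":0,"z":0,"wx":0,"wy":0,"wz":0,"grip":0},
  ],
)

```text
clock: 14.8
eef_pos: [544.5, 43.6, 26.5]
eef_rot: [-3.141, 0.0, 1.363]
wrist_force: [-0.1, 0.0, -3.0]
finger_gap: 27.6
```

Request:
play_rows(
  commands=[
    {"x":-0.0002,"y":0,"z":0,"wx":0,"wy":0,"wz":0,"grip":0},
  ],
)

```text
clock: 14.92
eef_pos: [544.4, 43.4, 26.5]
eef_rot: [-3.141, 0.0, 1.363]
wrist_force: [-0.2, -0.1, -5.3]
finger_gap: 27.7
```

Request:
play_rows(
  commands=[
    {"x":-0.0003,"y":0,"z":0.0001,"wx":0,"wy":0,"wz":0,"grip":0},
  ],
)

```text
clock: 15.05
eef_pos: [544.5, 43.4, 26.5]
eef_rot: [-3.141, -0.0, 1.362]
wrist_force: [0.6, 3.1, -4.9]
finger_gap: 27.9
```

Request:
play_rows(
  commands=[
    {"x":-0.0003,"y":0,"z":0.0001,"wx":0,"wy":0,"wz":0,"grip":0},
  ],
)

```text
clock: 15.18
eef_pos: [544.5, 43.3, 26.5]
eef_rot: [-3.142, -0.001, 1.363]
wrist_force: [0.1, 7.0, -3.4]
finger_gap: 27.9
```

Request:
play_rows(
  commands=[
    {"x":-0.0003,"y":0,"z":0,"wx":0,"wy":0,"wz":0,"grip":0},
  ],
)

```text
clock: 15.3
eef_pos: [544.5, 43.3, 26.5]
eef_rot: [3.141, -0.001, 1.363]
wrist_force: [1.1, 9.0, -3.4]
finger_gap: 27.4
```

Request:
play_rows(
  commands=[
    {"x":-0.0003,"y":0,"z":0,"wx":0,"wy":0,"wz":0,"grip":0},
  ],
)

```text
clock: 15.42
eef_pos: [544.5, 43.3, 26.6]
eef_rot: [3.141, -0.002, 1.363]
wrist_force: [1.0, 11.3, -3.4]
finger_gap: 27.8
```

Request:
play_rows(
  commands=[
    {"x":-0.0003,"y":0,"z":0,"wx":0,"wy":0,"wz":0,"grip":0},
  ],
)

```text
clock: 15.55
eef_pos: [544.5, 43.3, 26.6]
eef_rot: [3.141, -0.002, 1.363]
wrist_force: [2.1, 12.4, -3.5]
finger_gap: 27.6
```

Stop contact, at about 12 N. I'll ease back to about 8 N, settle it on the floor and hold.

Request:
play_rows(
  commands=[
    {"x":0.0005,"y":0,"z":0.0001,"wx":0,"wy":0,"wz":0,"grip":0},
    {"x":0,"y":0,"z":0.0001,"wx":0,"wy":0,"wz":0,"grip":0},
  ],
)

```text
clock: 15.8
eef_pos: [544.5, 43.3, 26.5]
eef_rot: [3.141, -0.001, 1.363]
wrist_force: [-0.8, 8.8, -0.6]
finger_gap: 27.6
```

Request:
play_rows(
  commands=[
    {"x":0,"y":0,"z":0,"wx":0,"wy":0,"wz":0,"grip":0},
    {"x":0,"y":0,"z":0,"wx":0,"wy":0,"wz":0,"grip":0},
  ],
)

```text
clock: 16.05
eef_pos: [544.5, 43.3, 26.5]
eef_rot: [3.141, -0.001, 1.363]
wrist_force: [-0.4, 7.6, -1.5]
finger_gap: 27.8
```

Request:
play_rows(
  commands=[
    {"x":0,"y":0,"z":0,"wx":0,"wy":0,"wz":0,"grip":0},
    {"x":0,"y":0,"z":0,"wx":0,"wy":0,"wz":0,"grip":0},
    {"x":0,"y":0,"z":0,"wx":0,"wy":0,"wz":0,"grip":0},
    {"x":0,"y":0,"z":0,"wx":0,"wy":0,"wz":0,"grip":0},
  ],
)

```text
clock: 16.55
eef_pos: [544.5, 43.3, 26.5]
eef_rot: [3.141, -0.001, 1.363]
wrist_force: [-0.7, 9.0, -2.2]
finger_gap: 27.5
```

I held about 8.4 N for 0.75 s. Now release and lift straight up.

Request:
play_rows(
  commands=[
    {"x":0,"y":0,"z":0,"wx":0,"wy":0,"wz":0,"grip":0.4},
    {"x":0,"y":0,"z":0,"wx":0,"wy":0,"wz":0,"grip":0.6},
    {"x":0,"y":0,"z":0,"wx":0,"wy":0,"wz":0,"grip":0.6},
    {"x":0,"y":0,"z":0,"wx":0,"wy":0,"wz":0,"grip":0.6},
    {"x":0,"y":0,"z":-0.005,"wx":0,"wy":0,"wz":0,"grip":0.6},
    {"x":0,"y":0,"z":-0.015,"wx":0,"wy":0,"wz":0,"grip":0.6},
    {"x":0,"y":0,"z":-0.03,"wx":0,"wy":0,"wz":0,"grip":0.6},
    {"x":0,"y":0,"z":-0.04,"wx":0,"wy":0,"wz":0,"grip":0.6},
    {"x":0,"y":0,"z":-0.04,"wx":0,"wy":0,"wz":0,"grip":0.6},
    {"x":0,"y":0,"z":-0.045,"wx":0,"wy":0,"wz":0,"grip":0.6},
    {"x":0,"y":0,"z":0,"wx":0,"wy":0,"wz":0,"grip":0.6},
  ],
)

```text
clock: 17.92
eef_pos: [545.6, 42.6, 205.7]
eef_rot: [3.135, -0.002, 1.363]
wrist_force: [-0.1, -0.1, -0.1]
finger_gap: 56.2
```

```bash
python3 - <<'E'
from h import *
shot('w8')
s,q,dd=cam('side'); save(cv2.resize(q[200:350,240:420],None,fx=4,fy=4,interpolation=cv2.INTER_CUBIC)[:600],'side8.png'); np.savez('pics/side8.npz',p=q,d=dd)
E
```

```text
17.925 [545.6  42.6 205.7] [179.6  -0.1  78.1] [ 0.6 16.6 87.9 -0.  75.1 12.6] [-0.1 -0.1 -0.1] 56.222385372925295
```

View pics/w8.png

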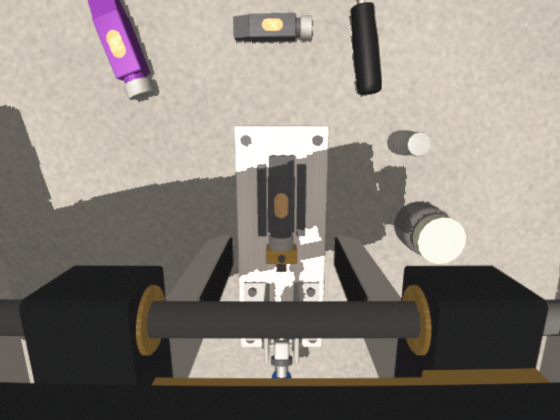

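View pics/side8.png

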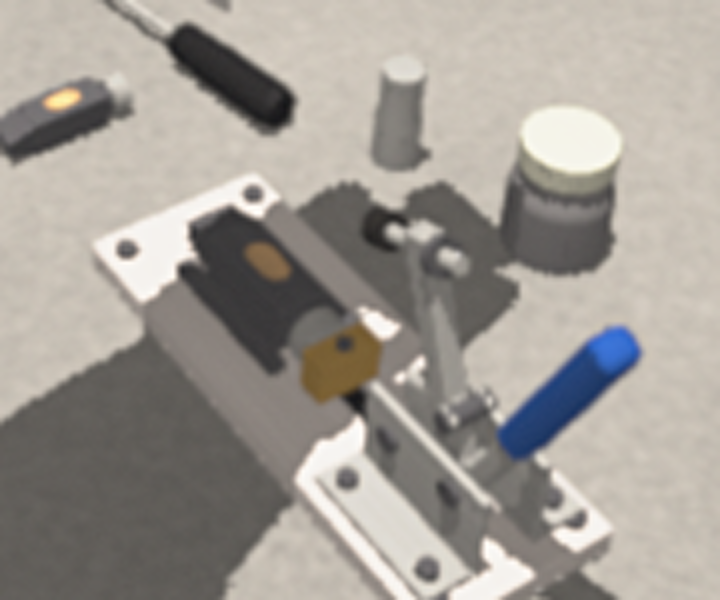

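The wrist view shows the head between the rails with its face at about (281,248), right against the brass stop at (281,255). The side view agrees, and the bystanders are unmoved. Next, to the handle with shut fingers.

Request:
play_rows(
  commands=[
    {"x":-0.03,"y":-0.0003,"z":0,"wx":0,"wy":0,"wz":0,"grip":0},
    {"x":-0.045,"y":-0.0003,"z":0,"wx":0,"wy":0,"wz":0,"grip":0},
    {"x":-0.045,"y":0,"z":0,"wx":0,"wy":0,"wz":0,"grip":0},
    {"x":-0.03,"y":0,"z":0,"wx":0,"wy":0,"wz":0,"grip":0},
    {"x":-0.018,"y":0,"z":0,"wx":0,"wy":0,"wz":0,"grip":0},
    {"x":0,"y":0,"z":0.01,"wx":0,"wy":0,"wz":0,"grip":0},
    {"x":0,"y":0,"z":0.025,"wx":0,"wy":0,"wz":0,"grip":0},
    {"x":0,"y":0,"z":0.015,"wx":0,"wy":0,"wz":0,"grip":0},
    {"x":0,"y":0,"z":0.007,"wx":0,"wy":0,"wz":0,"grip":0},
    {"x":0,"y":0,"z":0,"wx":0,"wy":0,"wz":0,"grip":0},
  ],
)

```text
clock: 19.27
eef_pos: [509.1, -121.4, 144.1]
eef_rot: [-3.141, -0.0, 1.363]
wrist_force: [0.2, 0.0, -0.1]
finger_gap: 0.8
```

```bash
cat > look.py <<'E'
from h import *
import sys
n=sys.argv[1]
s=manip.read_state(); e=s['eef_pos']; yaw=np.radians(-102); fx=np.array([np.cos(yaw),np.sin(yaw)]); fy=np.array([-fx[1],fx[0]])
print('TCP fixture',e[:2]@fx+145.3,e[:2]@fy-524.1,e[2],s['wrist_force'],s['finger_gap'],s['clock'])
c,q,dd=cam('side'); save(cv2.resize(q[130:380,220:460],None,fx=2.4,fy=2.4,interpolation=cv2.INTER_CUBIC)[:600],n+'.png')
E
python3 look.py s9
python3 - <<'E'
import numpy as np
fo=0
for th in np.arange(0,1.16,.05):
    p=np.radians(68)-th; u=np.array([np.cos(p),np.sin(p)]); n=np.array([-u[1],u[0]])
    q=np.array([154,52])+100*u+8*n; print(round(th,2),q-[8,0])
E
```

```text
TCP fixture 158.16939096716249 -0.8542460742735329 144.08718353774387 [ 0.2  0.  -0.1] 0.7937875667015284 19.275
0.0 [176.04318851 147.7152382 ]
0.05 [180.78941043 146.09408548]
0.1 [185.44867696 144.23774654]
0.15 [190.00934233 142.15086127]
0.2 [194.46000727 139.8386458 ]
0.25 [198.78954742 137.30687946]
0.3 [202.9871412  134.56189035]
0.35 [207.04229681 131.61053951]
0.4 [210.94487846 128.46020378]
0.45 [214.68513174 125.11875736]
0.5 [218.25370796 121.59455212]
0.55 [221.64168754 117.89639676]
0.6 [224.8406023  114.03353471]
0.65 [227.84245661 110.01562114]
0.7 [230.6397474  105.85269873]
0.75 [233.2254829  101.55517262]
0.8 [235.59320012  97.13378438]
0.85 [237.736981    92.59958519]
0.9 [239.6514672   87.96390818]
0.95 [241.33187351  83.23834012]
1.0 [242.77399978  78.43469249]
1.05 [243.97424145  73.56497189]
1.1 [244.92959854  68.6413501 ]
1.15 [245.63768315  63.67613359]
```

View pics/s9.png

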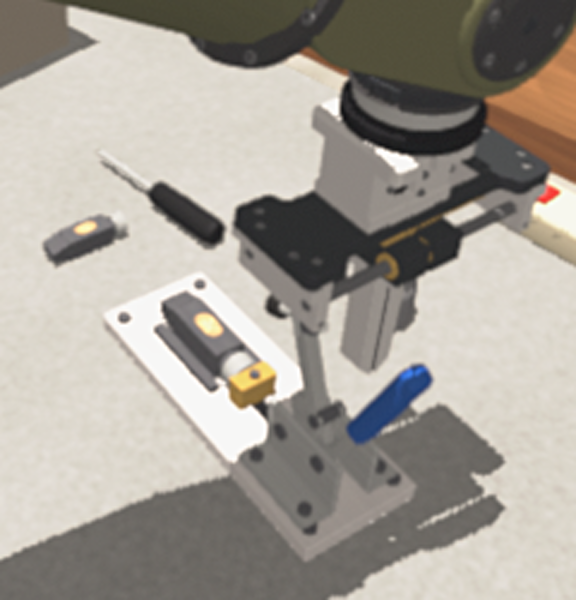

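The shut fingertips are on the nest side of the handle: finger tip at (375,365), blue grip end at (425,375), head still seated. I'll push along the handle's arc.

Request:
play_rows(
  commands=[
    {"x":-0.01,"y":0.0009,"z":-0.0036,"wx":0,"wy":0,"wz":0,"grip":0},
    {"x":-0.005,"y":0,"z":0,"wx":0,"wy":0,"wz":0,"grip":0},
    {"x":-0.003,"y":0,"z":0,"wx":0,"wy":0,"wz":0,"grip":0},
    {"x":-0.0047,"y":0,"z":0.0016,"wx":0,"wy":0,"wz":0,"grip":0},
    {"x":-0.0047,"y":0,"z":0.0019,"wx":0,"wy":0,"wz":0,"grip":0},
    {"x":-0.0046,"y":0,"z":0.0021,"wx":0,"wy":0,"wz":0,"grip":0},
    {"x":-0.0045,"y":0,"z":0.0023,"wx":0,"wy":0,"wz":0,"grip":0},
  ],
)

```text
clock: 20.2
eef_pos: [502.3, -157.9, 139.7]
eef_rot: [-3.142, -0.0, 1.363]
wrist_force: [0.5, 1.6, 0.2]
finger_gap: 0.4
```

```bash
python3 look.py s10
```

```text
TCP fixture 195.29070945899053 0.09087673106500915 139.7365414847738 [0.5 1.6 0.2] 0.3622245692610146 20.2
```

View pics/s10.png

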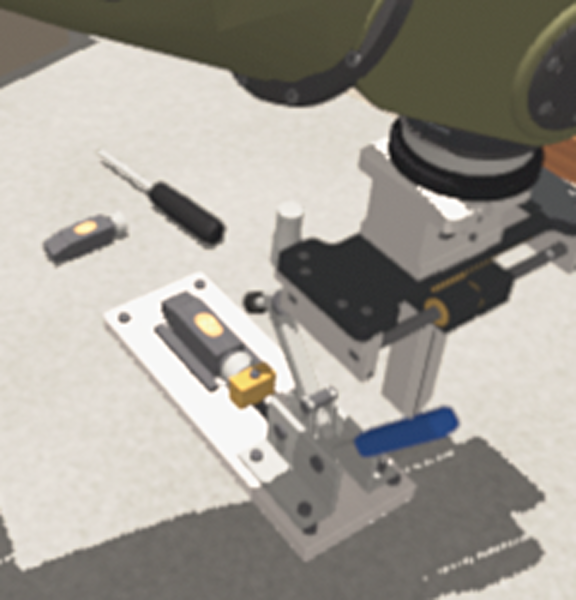

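The handle is coming down with the fingertip on the grip at about (412,412). The arm and pad are lowering and the force is only 1.6 N.

Request:
play_rows(
  commands=[
    {"x":-0.0043,"y":0,"z":0.0025,"wx":0,"wy":0,"wz":0,"grip":0},
    {"x":-0.0042,"y":0,"z":0.0027,"wx":0,"wy":0,"wz":0,"grip":0},
    {"x":-0.0041,"y":0,"z":0.003,"wx":0,"wy":0,"wz":0,"grip":0},
    {"x":-0.0039,"y":0,"z":0.0032,"wx":0,"wy":0,"wz":0,"grip":0},
    {"x":-0.0037,"y":0,"z":0.0033,"wx":0,"wy":0,"wz":0,"grip":0},
    {"x":-0.0036,"y":0,"z":0.0035,"wx":0,"wy":0,"wz":0,"grip":0},
  ],
)

```text
clock: 21.0
eef_pos: [497.4, -181.1, 121.5]
eef_rot: [3.142, -0.0, 1.362]
wrist_force: [-0.4, 1.6, 0.3]
finger_gap: 0.1
```

```bash
python3 look.py s11
```

```text
TCP fixture 219.05105763617863 0.11299015974384474 121.51874204141448 [-0.4  1.6  0.3] 0.14748464465709196 21.0
```

View pics/s11.png

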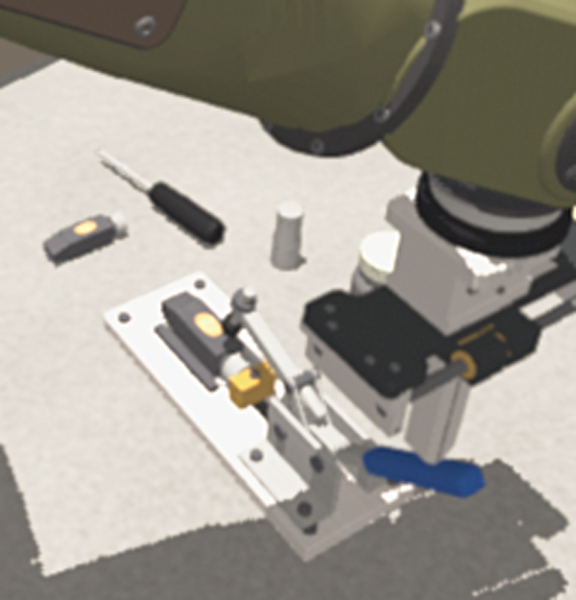

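Request:
play_rows(
  commands=[
    {"x":-0.0034,"y":0,"z":0.0037,"wx":0,"wy":0,"wz":0,"grip":0},
    {"x":-0.0032,"y":0,"z":0.0039,"wx":0,"wy":0,"wz":0,"grip":0},
    {"x":-0.003,"y":0,"z":0.004,"wx":0,"wy":0,"wz":0,"grip":0},
    {"x":-0.0014,"y":0,"z":0.0021,"wx":0,"wy":0,"wz":0,"grip":0},
    {"x":-0.0014,"y":0,"z":0.0021,"wx":0,"wy":0,"wz":0,"grip":0},
    {"x":-0.0013,"y":0,"z":0.0022,"wx":0,"wy":0,"wz":0,"grip":0},
    {"x":-0.0013,"y":0,"z":0.0021,"wx":0,"wy":0,"wz":0,"grip":0},
  ],
)

```text
clock: 21.92
eef_pos: [494.4, -195.5, 101.7]
eef_rot: [3.141, -0.0, 1.363]
wrist_force: [-0.9, 4.5, 4.2]
finger_gap: 0.5
```

Request:
play_rows(
  commands=[
    {"x":-0.0012,"y":0,"z":0.0022,"wx":0,"wy":0,"wz":0,"grip":0},
    {"x":-0.0012,"y":0,"z":0.0022,"wx":0,"wy":0,"wz":0,"grip":0},
    {"x":-0.0011,"y":0,"z":0.0023,"wx":0,"wy":0,"wz":0,"grip":0},
  ],
)

```text
clock: 22.3
eef_pos: [493.7, -198.9, 95.0]
eef_rot: [3.141, -0.0, 1.363]
wrist_force: [-1.3, 4.4, 6.2]
finger_gap: 0.5
```

```bash
python3 look.py s12
```

```text
TCP fixture 237.22493590407015 0.18306245060387027 95.02901788008505 [-1.3  4.4  6.2] 0.5323483372306351 22.3
```

View pics/s12.png

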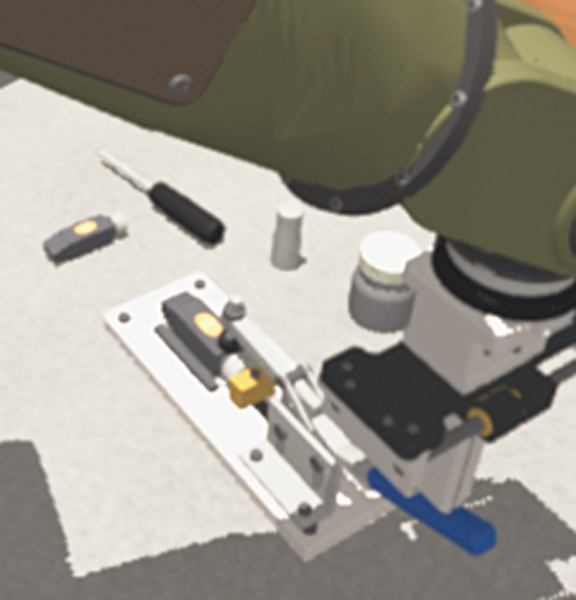

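The pad is on the head at about (230,340) and the resistance is about 7.6 N. I'll go slowly towards the dead point.

Request:
play_rows(
  commands=[
    {"x":-0.0011,"y":0,"z":0.0023,"wx":0,"wy":0,"wz":0,"grip":0},
    {"x":-0.001,"y":0,"z":0.0023,"wx":0,"wy":0,"wz":0,"grip":0},
    {"x":-0.0009,"y":0,"z":0.0023,"wx":0,"wy":0,"wz":0,"grip":0},
  ],
)

```text
clock: 22.72
eef_pos: [493.1, -201.9, 88.1]
eef_rot: [3.142, -0.0, 1.363]
wrist_force: [-1.8, 3.7, 4.6]
finger_gap: 0.1
```

Request:
play_rows(
  commands=[
    {"x":-0.0005,"y":0,"z":0.0012,"wx":0,"wy":0,"wz":0,"grip":0},
    {"x":-0.0004,"y":0,"z":0.0012,"wx":0,"wy":0,"wz":0,"grip":0},
    {"x":-0.0004,"y":0,"z":0.0012,"wx":0,"wy":0,"wz":0,"grip":0},
    {"x":-0.0004,"y":0,"z":0.0012,"wx":0,"wy":0,"wz":0,"grip":0},
  ],
)

```text
clock: 23.22
eef_pos: [492.6, -203.6, 83.1]
eef_rot: [-3.141, 0.0, 1.363]
wrist_force: [-1.3, 2.8, 3.1]
finger_gap: 0.5
```

Request:
play_rows(
  commands=[
    {"x":-0.0004,"y":0,"z":0.0012,"wx":0,"wy":0,"wz":0,"grip":0},
    {"x":-0.0003,"y":0,"z":0.0012,"wx":0,"wy":0,"wz":0,"grip":0},
    {"x":-0.0003,"y":0,"z":0.0012,"wx":0,"wy":0,"wz":0,"grip":0},
  ],
)

```text
clock: 23.6
eef_pos: [492.4, -204.7, 79.5]
eef_rot: [-3.142, 0.0, 1.363]
wrist_force: [-1.6, 1.4, 1.8]
finger_gap: 0.0
```

Request:
play_rows(
  commands=[
    {"x":-0.0003,"y":0,"z":0.0012,"wx":0,"wy":0,"wz":0,"grip":0},
    {"x":-0.0003,"y":0,"z":0.0012,"wx":0,"wy":0,"wz":0,"grip":0},
  ],
)

```text
clock: 23.85
eef_pos: [492.4, -205.3, 77.1]
eef_rot: [3.142, 0.0, 1.362]
wrist_force: [-0.1, 0.3, 0.4]
finger_gap: 0.1
```

```bash
python3 look.py s13
```

```text
TCP fixture 243.7747795562703 0.18198773838150828 77.1133730233351 [-0.1  0.3  0.4] 0.1420117462204247 23.85
```

View pics/s13.png

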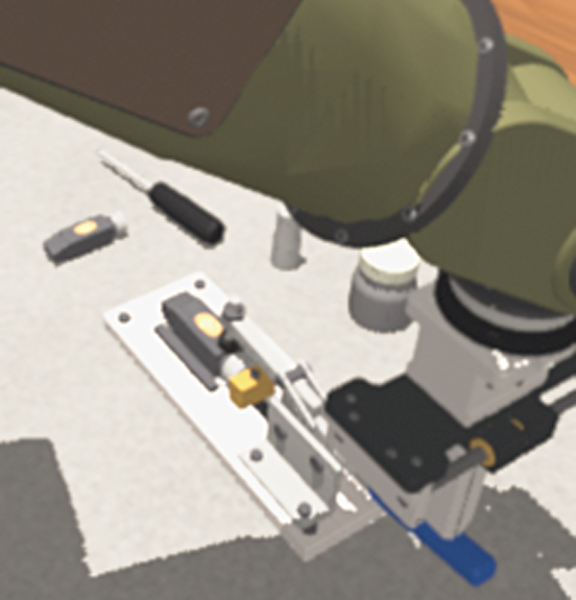

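The force has dropped to nothing, so it has snapped over. I'll follow gently to make sure, then draw away.

Request:
play_rows(
  commands=[
    {"x":0,"y":0,"z":0.0015,"wx":0,"wy":0,"wz":0,"grip":0},
    {"x":0,"y":0,"z":0.0015,"wx":0,"wy":0,"wz":0,"grip":0},
    {"x":0,"y":0,"z":0.0015,"wx":0,"wy":0,"wz":0,"grip":0},
    {"x":0,"y":0,"z":0.001,"wx":0,"wy":0,"wz":0,"grip":0},
    {"x":0,"y":0,"z":0,"wx":0,"wy":0,"wz":0,"grip":0},
  ],
)

```text
clock: 24.52
eef_pos: [492.3, -205.2, 71.7]
eef_rot: [-3.141, -0.0, 1.363]
wrist_force: [-1.0, -0.4, 0.7]
finger_gap: 0.7
```

Request:
play_rows(
  commands=[
    {"x":0,"y":0,"z":0.0008,"wx":0,"wy":0,"wz":0,"grip":0},
    {"x":0,"y":0,"z":0,"wx":0,"wy":0,"wz":0,"grip":0},
  ],
)

```text
clock: 24.78
eef_pos: [492.4, -205.2, 70.9]
eef_rot: [-3.142, -0.0, 1.363]
wrist_force: [-0.2, 0.6, -0.6]
finger_gap: 0.6
```

There is no contact at z = 70.9, so the handle is down at its stop. Retreat up and take pictures.

Request:
play_rows(
  commands=[
    {"x":0,"y":0,"z":-0.01,"wx":0,"wy":0,"wz":0,"grip":0},
    {"x":0,"y":0,"z":-0.035,"wx":0,"wy":0,"wz":0,"grip":0},
    {"x":0,"y":0,"z":-0.045,"wx":0,"wy":0,"wz":0,"grip":0},
    {"x":0,"y":0,"z":-0.045,"wx":0,"wy":0,"wz":0,"grip":0},
    {"x":0,"y":0,"z":-0.045,"wx":0,"wy":0,"wz":0,"grip":0},
    {"x":0,"y":0,"z":-0.02,"wx":0,"wy":0,"wz":0,"grip":0},
    {"x":0.03,"y":-0.02,"z":0,"wx":0,"wy":0,"wz":0,"grip":0},
    {"x":0.04,"y":-0.03,"z":0,"wx":0,"wy":0,"wz":0,"grip":0},
    {"x":0.04,"y":-0.03,"z":0,"wx":0,"wy":0,"wz":0,"grip":0},
    {"x":0.02,"y":-0.02,"z":0,"wx":0,"wy":0,"wz":0,"grip":0},
    {"x":0,"y":0,"z":0,"wx":0,"wy":0,"wz":0,"grip":0},
  ],
)

```text
clock: 26.15
eef_pos: [420.9, -56.3, 272.0]
eef_rot: [3.14, -0.0, 1.364]
wrist_force: [-1.4, -0.2, 0.8]
finger_gap: 0.4
```

```bash
python3 look.py s14; python3 - <<'E'
from h import *
shot('w14')
c,q,dd=cam('scene'); save(q,'scene14.png'); np.savez('pics/scene14.npz',p=q,d=dd)
c,r,rd=cam('side'); np.savez('pics/side14.npz',p=r,d=rd)
yaw=np.radians(-102); fx=np.array([np.cos(yaw),np.sin(yaw)]); fy=np.array([-fx[1],fx[0]])
vv,uu=np.mgrid[:420,:560]; uv=np.c_[uu.ravel(),vv.ravel()]
for n,p,d in (('scene',q,dd),('side',r,rd)):
    P=depthpts(n,uv,d).reshape(420,560,3); h=cv2.cvtColor(p,cv2.COLOR_RGB2HSV)
    F=np.dstack([P[...,:2]@fx+145.3,P[...,:2]@fy-524.1,P[...,2]])
    m=(h[...,0]>105)&(h[...,0]<130)&(h[...,1]>130)&(h[...,2]>50)&(F[...,0]>140)&(F[...,0]<320)&(abs(F[...,1])<40)
    Q=F[m]; f=np.polyfit(Q[:,0],Q[:,2],1); print(n,m.sum(),np.percentile(Q,2,0),np.percentile(Q,98,0),'slope deg',np.degrees(np.arctan(f[0])))
E
```

```text
TCP fixture 112.85988660887858 -100.64856377871337 272.0493781248201 [-1.4 -0.2  0.8] 0.43087999646223063 26.15
26.2 [421.4 -57.2 271.8] [179.9   0.   78.1] [-12.7  -1.9  99.9  -0.   81.9  -0.8] [ 0.7  0.4 -0.2] 0.31099334711157306
scene 203 [191.9  -5.5  58.7] [275.3  11.3  71.8] slope deg 5.196560319375398
side 758 [192.8 -10.8  57.4] [280.4   5.9  70.7] slope deg 4.62352987656399
```

View pics/s14.png

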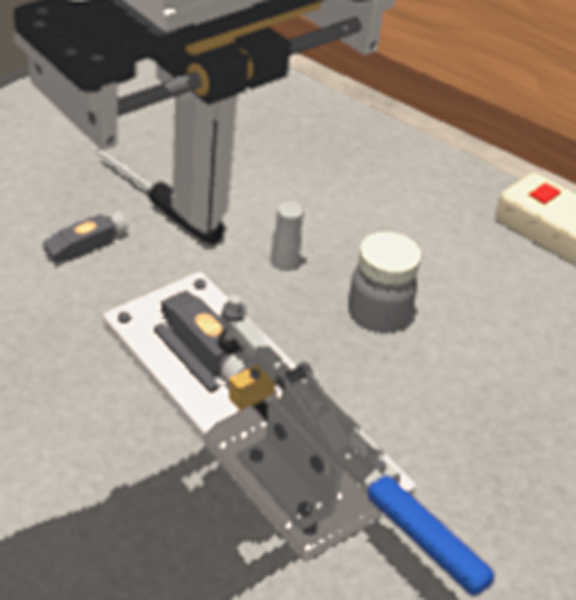

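View pics/w14.png

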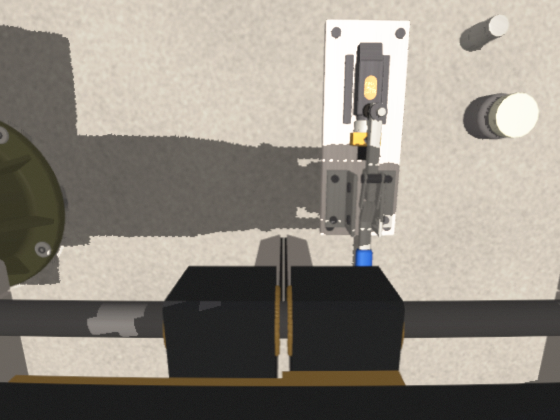

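View pics/scene14.png

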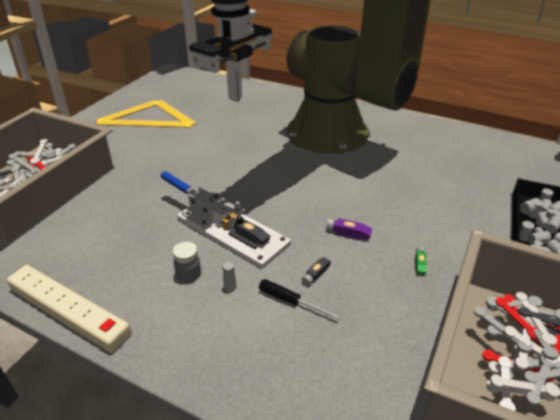

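The handle slopes 4.6–5.2°, which matches the locked angle (68° − 63°). The pad is on the head at wrist (376,110), the face is at the brass stop at (360,137), and the socket, jar and driver are where they were. Handing in.

```bash
python3 -c "
from h import *
print(manip.sign_off())"
```

```text
the job is handed in; nothing more can be done
None
```

The hammer head is clamped in the nest, eye up, with its face against the brass stop. The job was handed in at about 26 s, and `sign_off` gave no verdict.

- **Seating:** I picked the larger dark head and slid it to the stop. At contact the push briefly read about 12.5 N, above the 8 N asked but under the 15 N limit. I then eased back and held 7.6–9 N for about 0.75 s.
- **Clamping:** I pushed the handle slowly along its arc, with about 7.6 N at most. The force fell to zero past the dead point. The arm was then lifted clear.
- **Last checks:** The handle lies 4.6° and 5.2° above level in the two views, against about 5° expected when locked. The pad is on the head, the face is at the stop, and the socket, jar and screwdriver look unmoved.
- **Checks that failed or disagreed:** Two measurements between wrist pictures gave useless heights: the stub on the head's top and the plate corners. I took the head's height from the scene and side views together (27.8 mm) instead. The nest's height rests on wrist-camera depth readings and the floor contact felt at 26.4 mm, not on a two-view fix.

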